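Charge a ball race from a pouring cup

ROBOT

A 6-joint arm with a two-finger parallel gripper is mounted at the origin on a cart in front of the work surface, level with it; the furniture and walls round the work are solid. World frame = base frame: x ahead of the robot, y to its left, z up, the work surface at z = 0. Lengths are in m, angles in rad, forces in N, time in s.
With the tool pointing down it reaches from about 0.35 to 0.925 m from the base axis. Payload 6.4 kg.
Tool frame: the origin (TCP) lies at the very end of the fingers, on their centre line; the grasp point (between the pads) lies 19 mm behind it; y points along the fingers, x is the direction in which the jaws open and shut, and the axes are right-handed (so a half turn about y gives the same grasp; the last joint's range is limited). The gripper opens to 85 mm and grips with 20 to 120 N. Pads are 22 mm wide; open, the fingers measure 114 mm over their backs; the gripper's body (76 mm by 85 mm) begins 54 mm behind the grasp point. The pads swing forward as they close: fully open they stand 13 mm farther back than shut.
Start: joints at [-1.44, 0.245, 1.558, -0, 1.339, -0.174], TCP at [0.195, -0.62, 0.231] pointing down, gripper open.
Joint ranges: [-3.13, 3.13], [-1.02, 2.26], [0.13, 2.54], [-0.95, 4.09], [0.21, 2.88], [-2.74, 2.74]. Speed limits (rad/s): [2.57, 2.57, 3.14, 3.14, 3.14, 3.14].

INTERFACE

Orientations are given as a rotation vector (axis times angle).
In Python, from workcell import arm gives the robot as it stands.
- The arm moves only by the tool jog_arm, never from a script. Its argument "plan" is a list of rows, each a list of 3 entries, a list of its own where there are three numbers: the finger opening in mm, from 0 to 85.4, then the shift along the tool's x, y, z in mm, then the turn about the tool's y in rad. In form: [[jaw, [dx, dy, dz], spin], ...]. A call has 1 to 8 rows; each row shifts and turns the commanded pose from where the row before left it, along the tool's axes as they then stand; what a row does not reach is not made up. A row lasts 1/12 s, in which the tool goes at most 41.7 mm and 7.16 degrees, less where a joint would pass 70% of its speed; a pose out of reach is approached as far as the arm can. A call is refused whole if a number of a shift passes 41.7 or a number of a turn 0.125, either way. A call with a gripper value outside its range is refused whole. The fingers move at their own pace and stop on an object; the grip force is fixed at half the most. Time passes only in rows, so rows that do not move let the fingers close. It gives the time, the measured TCP pose, the force and the opening at its end, in the units of the state.
- arm.read_state(): the state, without advancing time (a new reading comes with each control period).
- arm.grab_frame(name): name is "side" or "top" or "wrist"; returns a dict with "image" (480x640x3 uint8, red, green, blue), "camera_matrix" (3x3 intrinsics, pixels), "k1" (the pictures are not rectified: a ray, as slopes to the right and down, at radius r is drawn at 1 + k1 r^2 times it, then the intrinsics apply), "extrinsics" (4x4, takes a point from camera to world coordinates). Camera axes: x right, y up, looking along -z (the intrinsics and any distortion apply to the point x, -y, -z); pixel columns grow to the right and rows downward; lengths in m; the calibration is good to about 2 mm. A picture is of the moment at which its call begins. There is no depth.
- arm.hand_in(): hands the job in, once; it reports no verdict.
The state is a dict: "time_s": time; "joint_positions": joint angles; "qvel": joint speeds; "joint_torque": joint torques, N m; "tcp_pos": TCP position; "ee_rot": TCP orientation; "wrist_force": force on the tool from outside, world axes, zero at the start; "moment": the same for the moment, N m; "finger_gap": finger opening in m.
Only numpy, scipy, OpenCV 4.12 (cv2) and the standard library are available. Lean on these libraries where they do the work, as an engineer would, in place of code of your own. Each camera call takes 0.05 s, during which the arm holds its last target.

TASK

The sheet-steel pouring cup with six loose bearing balls is sunk in its foam cut-out, where only its rim can be taken. Lift it out, stand it upright on the bare bench and let go; then take it again by its bar handle, bring its lip in over the raised wall of the round bearing housing and tip all six balls down into the sunken race round the spindle. Finish with the empty cup let go, standing upright on the bench.

Things in the scene. Friction and masses are not known exactly. Their poses are not given: they have to be found in the camera images.
- cup_middle (a point): middle of the open sheet-steel pouring cup, half-way up, 34 mm above its underside; x = towards the pouring lip, y = across its two flat upright sides (56 mm apart outside), z = up. 68 mm high, about 0.14 kg plus 0.1 kg of balls. Sunk in the foam its upper 27 mm stand free: grip across the flat sides from straight above, lift straight up at least 80 mm
- cup: the same cup, origin at the centre of its underside, same axes. Walls 3 mm; the floor reaches x = -23 to +23 mm, the back wall is upright, the front wall leans out 29 degrees from the floor's edge (x = 23 mm) to the lip (x = 61 mm, at the top). It comes level when the cup is tipped 61 degrees towards +x: the balls stay in below 55 degrees and run out at about 65 to 85
- cup_handle (a point): centre of the cup's black bar handle, 52 mm behind (-x) and 1 mm below cup_middle, 33 mm above the underside; axes as the cup. The bar runs along x from 27 to 78 mm behind the cup's centre, 14 mm wide (y), 16 mm high, with free space under it when the cup stands on the bench. In the foam it lies flush in a narrow slot and cannot be gripped
- cup_lip (a point): middle of the cup's straight 56 mm wide pouring lip: 61 mm ahead (+x) of and 34 mm above cup_middle, 68 mm above the underside; axes as the cup
- foam_tray: fixed grey steel tray, 180 (x) x 124 mm, 46 mm high, filled with black foam to 44 mm; origin at the centre of its underside. The cup stands in the foam on a floor 3 mm above the bench, 13 mm towards +x of the origin, axes as the tray's, 2.5 mm play at the sides. The bench before the tray is bare round about x = 0.43, y = -0.13; a screwdriver lies farther right along the front edge
- race (a point): centre of the ball race's floor in the fixed round housing, 12 mm above the bench, z up. Flange 132 mm across; wall 108 mm across outside, 92 inside, top 66 mm above the bench. Inside, the wall ends 44 mm above the bench, then a slope leads down to the race, a channel between radius 11 and 29.5 mm, outer edge at 24 mm. The spindle's cone ends 46 mm above the bench
- ball0_center (a point): centre of bearing ball 1 of 6: steel, 16 mm across, 17 g, oiled and slippery; lies in the cup at the start; in the race its centre is 8 mm above the race's floor
- ball1_center (a point): centre of bearing ball 2 of 6: steel, 16 mm across, 17 g, oiled and slippery; lies in the cup at the start; in the race its centre is 8 mm above the race's floor
- ball2_center (a point): centre of bearing ball 3 of 6: steel, 16 mm across, 17 g, oiled and slippery; lies in the cup at the start; in the race its centre is 8 mm above the race's floor
- ball3_center (a point): centre of bearing ball 4 of 6: steel, 16 mm across, 17 g, oiled and slippery; lies in the cup at the start; in the race its centre is 8 mm above the race's floor
- ball4_center (a point): centre of bearing ball 5 of 6: steel, 16 mm across, 17 g, oiled and slippery; lies in the cup at the start; in the race its centre is 8 mm above the race's floor
- ball5_center (a point): centre of bearing ball 6 of 6: steel, 16 mm across, 17 g, oiled and slippery; lies in the cup at the start; in the race its centre is 8 mm above the race's floor

How it is judged:
By the outcome, as a careful person would: the job done as asked, in the order asked, and still so for the second after the job is handed in, with the robot touching nothing.
It also fails if it takes over 64 s, if anything falls off the work surface, if the arm or the gripper's body presses on something with over 40 N, if the wrist force passes 120 N, or if a joint passes its speed limit or range.

## Working session

There is one attempt and no reset: what is moved stays moved. The work goes in short steps, Python scripts to look and compute and a tool call to move; the robot and the scene stay as the last step left them, time stands still between calls to the robot, and variables do not carry over. Pictures are saved under pics/ and viewed, and the job is handed in when it is done.

Besides the shell and the picture viewer there is one more tool, called after "Request:" in YAML: its name, and indented under it one key for each argument. jog_arm: Moves the arm, as the interface text tells. Its arguments: {"type":"object","properties":{"plan":{"type":"array","items":{"type":"array"}}},"required":["plan"]}

```bash
mkdir -p pics; ls
python3 - <<'E'
from workcell import arm
import cv2,numpy as np
s=arm.read_state();print({k:np.round(v,4) for k,v in s.items()})
for n in ["top","side","wrist"]:
    f=arm.grab_frame(n);cv2.imwrite(f"pics/{n}0.png",f["image"][:,:,::-1]);print(n,f["camera_matrix"],f["k1"],np.round(f["extrinsics"],4))
E
```

```text
pics
{'time_s': np.float64(0.0), 'joint_positions': array([-1.4401,  0.2458,  1.559 ,  0.    ,  1.3387, -0.174 ]), 'qvel': array([ 0.0002,  0.0012, -0.0012,  0.0005, -0.0003,  0.0002]), 'joint_torque': array([-1.60000e-03, -4.29512e+01, -3.26131e+01, -2.00000e-04,
        5.30000e-03,  0.00000e+00]), 'tcp_pos': array([ 0.195 , -0.6195,  0.2302]), 'ee_rot': array([-1.3366,  0.9828, -0.9806]), 'wrist_force': array([-0.1855,  1.0255,  0.0082]), 'moment': array([-0.0331,  0.0418,  0.0065]), 'finger_gap': np.float64(0.0853)}
top [[559.7378678    0.         318.47929622]
 [  0.         559.7378678  242.95694865]
 [  0.           0.           1.        ]] 0.04709943108767555 [[ 0.0207  0.9937 -0.1099  0.5268]
 [-0.9998  0.0201 -0.0072 -0.2025]
 [-0.0049  0.1101  0.9939  0.9054]
 [ 0.      0.      0.      1.    ]]
side [[612.34253305   0.         319.50216165]
 [  0.         612.34253305 243.58720737]
 [  0.           0.           1.        ]] -0.07561318740149915 [[ 0.9851  0.0949 -0.1432  0.513 ]
 [-0.1718  0.5366 -0.8262 -0.92  ]
 [-0.0016  0.8385  0.5449  0.5692]
 [ 0.      0.      0.      1.    ]]
wrist [[387.47066166   0.         322.41598987]
 [  0.         387.47066166 241.10605612]
 [  0.           0.           1.        ]] -0.018826760521892694 [[ 0.2989  0.9098  0.2878  0.2694]
 [-0.9543  0.2855  0.0888 -0.5969]
 [-0.0014 -0.3012  0.9536  0.3724]
 [ 0.      0.      0.      1.    ]]
```

View pics/top0.png

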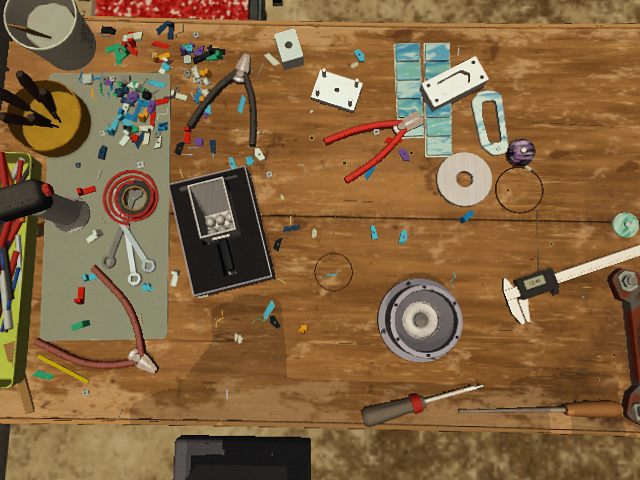

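View pics/side0.png

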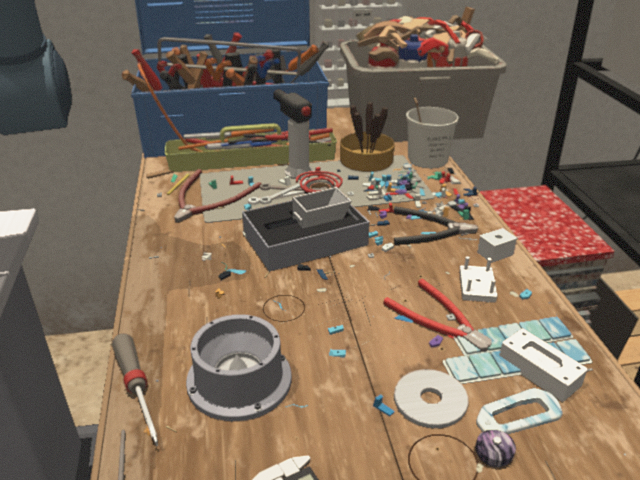

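View pics/wrist0.png

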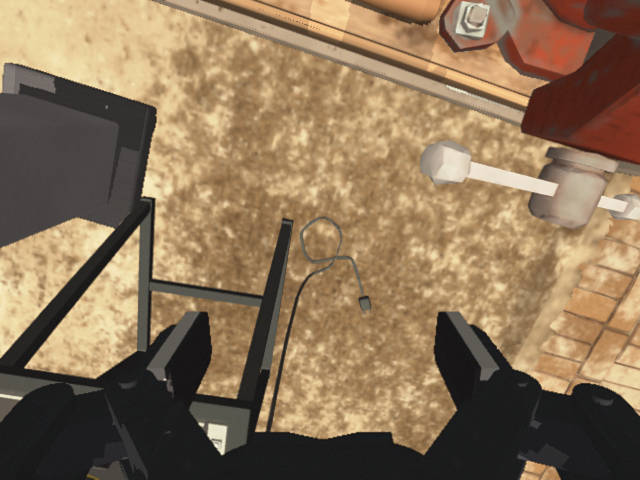

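```bash
cat > h.py <<'E'
from workcell import arm
import cv2,numpy as np
from scipy.spatial.transform import Rotation as Ro
def rays(f,uv):
    uv=np.atleast_2d(np.array(uv,float));K=f["camera_matrix"]
    d=(uv-[K[0,2],K[1,2]])/[K[0,0],K[1,1]]
    s=d.copy()
    for _ in range(20): s=d/(1+f["k1"]*(s**2).sum(1,keepdims=True))
    E=f["extrinsics"];D=np.c_[s[:,0],-s[:,1],-np.ones(len(s))]@E[:3,:3].T
    return E[:3,3],D
def onz(f,uv,z):
    o,D=rays(f,uv);return o+D*((z-o[2])/D[:,2])[:,None]
def proj(f,P):
    E=f["extrinsics"];p=(np.atleast_2d(P)-E[:3,3])@E[:3,:3];s=np.c_[p[:,0]/-p[:,2],-p[:,1]/-p[:,2]]
    s=s*(1+f["k1"]*(s**2).sum(1,keepdims=True));K=f["camera_matrix"]
    return s*[K[0,0],K[1,1]]+[K[0,2],K[1,2]]
def st():
    s=arm.read_state();R=Ro.from_rotvec(s["ee_rot"]).as_matrix()
    print("t",s["time_s"],"tcp",np.round(s["tcp_pos"],4),"F",np.round(s["wrist_force"],1),"gap",s["finger_gap"],"q",np.round(s["joint_positions"],3));print(np.round(R,4));return s,R
E
python3 - <<'E'
from h import *
st()
f=arm.grab_frame("top")
im=f["image"][:,:,::-1]
cv2.imwrite("pics/cuptop.png",cv2.resize(im[150:310,160:290],None,fx=4.5,fy=3.7*4.5/3.7)[:600])
cv2.imwrite("pics/housetop.png",cv2.resize(im[265:375,365:480],None,fx=5,fy=5))
E
```

```text
t 0.15 tcp [ 0.195  -0.6196  0.2304] F [ 0.8 -0.7  1. ] gap 0.08501602728122518 q [-1.44   0.246  1.559  0.     1.339 -0.174]
[[ 3.001e-01 -2.000e-04  9.539e-01]
 [-9.539e-01  1.500e-03  3.001e-01]
 [-1.500e-03 -1.000e+00  3.000e-04]]
```

View pics/cuptop.png

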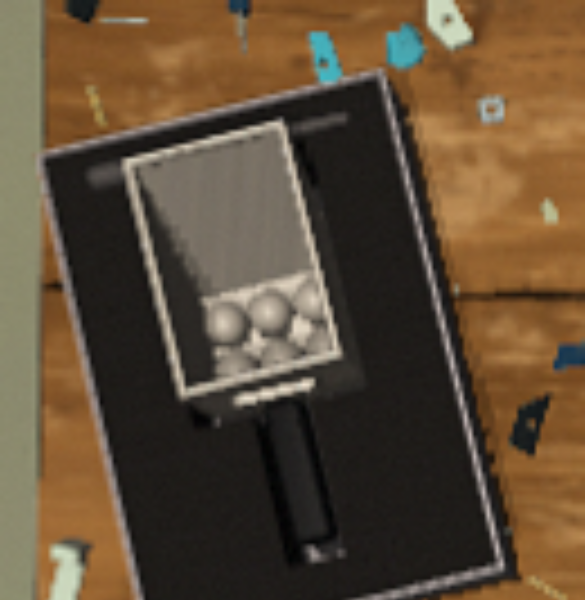

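View pics/housetop.png

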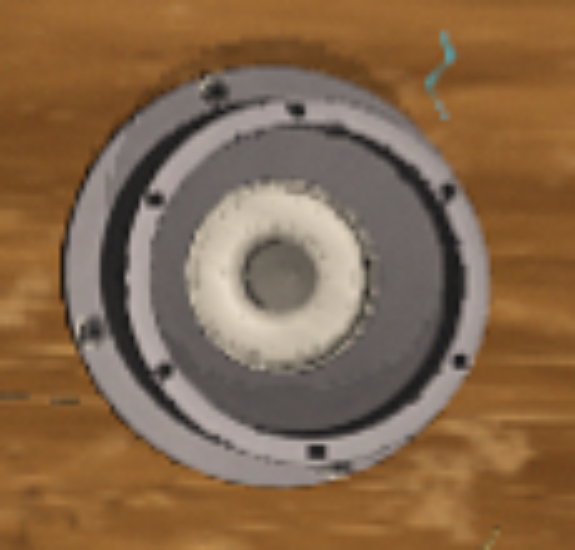

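Run:
```python
from h import *
f=arm.grab_frame("top")
c=np.array([[125,160],[282,123],[341,357],[183,397]])/4.5+[160,150]
P=onz(f,c-0.4,.071);print(P);m=P.mean(0)
print("sides",[np.linalg.norm(P[i]-P[(i+1)%4]) for i in range(4)])
front=(P[0]+P[1])/2;back=(P[2]+P[3])/2;d=front-back;print("yaw",np.degrees(np.arctan2(d[1],d[0])),"front",front,"back",back)
T=onz(f,np.array([[43,155],[382,72],[505,572]])/4.5+[160,150],.046);print("tray",T,np.linalg.norm(T[0]-T[1]),np.linalg.norm(T[1]-T[2]), "c",(T[0]+T[2])/2, np.degrees(np.arctan2(*(T[1]-T[2])[1::-1])))
h=np.array([[309,97],[309,468],[125,283],[490,283],[309,283]])/5+[365,265]
print("house",onz(f,h-.4,.066)); print("tip",onz(f,np.array([[280,275]])/5+[365,265],.046))
print("race out edge",onz(f,np.array([[277,180],[277,373],[186,277],[367,277]])/5+[365,265],.024))
# table edges & front spot
print(proj(f,[[.43,-.13,0],[.35,0,0],[.85,0,0]]))
```

```text
[[ 0.70307524  0.00388496  0.071     ]
 [ 0.71689674 -0.04832536  0.071     ]
 [ 0.6377263  -0.07106391  0.071     ]
 [ 0.62320772 -0.01900357  0.071     ]]
sides [np.float64(0.05400881511624037), np.float64(0.08237111314816965), np.float64(0.05404691141369984), np.float64(0.08308251770930324)]
yaw 16.007884706263983 front [ 0.70998599 -0.0222202   0.071     ] back [ 0.63046701 -0.04503374  0.071     ]
tray [[ 0.70887314  0.03777382  0.046     ]
 [ 0.74077758 -0.07843588  0.046     ]
 [ 0.56766083 -0.12637762  0.046     ]] 0.12050969438501964 0.17963245327539493 c [ 0.63826698 -0.0443019   0.046     ] 15.47916569647017
house [[ 0.56123071 -0.35868191  0.066     ]
 [ 0.45255951 -0.35836261  0.066     ]
 [ 0.50504272 -0.30421757  0.066     ]
 [ 0.50755423 -0.41178451  0.066     ]
 [ 0.50628891 -0.35855287  0.066     ]]
tip [[ 0.5074118  -0.35412508  0.046     ]]
race out edge [[ 0.53626433 -0.35711707  0.024     ]
 [ 0.47686381 -0.35702139  0.024     ]
 [ 0.50563111 -0.32886374  0.024     ]
 [ 0.50693106 -0.38492723  0.024     ]]
[[274.3481929  365.51820255]
 [189.64020229 416.28987452]
 [203.68481621 107.51705965]]
```

Request:
jog_arm:
  plan:
    - [85, [-14, -31, 21], 0]
    - [85, [-14, -31, 21], 0]
    - [85, [-14, -31, 21], 0]
    - [85, [-14, -31, 21], 0]
    - [85, [-14, -31, 21], 0]
    - [85, [-14, -31, 21], 0]
    - [85, [-14, -31, 21], 0]
    - [85, [-14, -31, 21], 0]

```text
time_s: 0.92
tcp_pos: [0.3222, -0.4615, 0.4808]
ee_rot: [-1.338, 0.982, -0.982]
wrist_force: [1.0, -0.6, 0.0]
finger_gap: 0.0849
```

Request:
jog_arm:
  plan:
    - [85, [0, -41, 0], 0]
    - [85, [0, -41, 0], 0]
    - [85, [0, -41, 0], 0]
    - [85, [0, -41, 0], 0]
    - [85, [0, -41, 0], 0]
    - [85, [0, -41, 0], 0]
    - [85, [0, -41, 0], 0]
    - [85, [0, -41, 0], 0]

```text
time_s: 1.58
tcp_pos: [0.3213, -0.4617, 0.8033]
ee_rot: [-1.34, 0.98, -0.984]
wrist_force: [1.0, -0.5, 1.9]
finger_gap: 0.0851
```

```bash
python3 -c "
from h import *
st()"
```

```text
t 1.5833 tcp [ 0.3213 -0.4617  0.8033] F [ 1.  -0.5  1.9] gap 0.08506420097935954 q [-1.164  0.302  0.42   0.     2.417  0.102]
[[ 3.003e-01  1.200e-03  9.538e-01]
 [-9.538e-01 -2.800e-03  3.003e-01]
 [ 3.100e-03 -1.000e+00  3.000e-04]]
```

Request:
jog_arm:
  plan:
    - [85, [0, -41, 0], 0]
    - [85, [0, -41, 0], 0]
    - [85, [0, -41, 0], 0]
    - [85, [0, -41, 0], 0]
    - [85, [0, -41, 0], 0]
    - [85, [0, -41, 0], 0]
    - [85, [0, -41, 0], 0]
    - [85, [0, -41, 0], 0]

```text
time_s: 2.25
tcp_pos: [0.2529, -0.3633, 0.9179]
ee_rot: [-1.366, 0.92, -1.051]
wrist_force: [0.5, 0.4, 0.5]
finger_gap: 0.0849
```

```bash
python3 -c "
from h import *
st()"
```

```text
t 2.25 tcp [ 0.2529 -0.3633  0.9179] F [0.5 0.4 0.5] gap 0.08493529255669835 q [-1.232  0.285  0.127  0.045  2.649  0.074]
[[ 0.2984  0.0467  0.9533]
 [-0.9511 -0.069   0.3011]
 [ 0.0798 -0.9965  0.0238]]
```

Request:
jog_arm:
  plan:
    - [85, [0, 41, 0], 0]
    - [85, [0, 41, 0], 0]
    - [85, [0, 41, 0], 0]
    - [85, [0, 41, 0], 0]

```text
time_s: 2.58
tcp_pos: [0.2601, -0.3749, 0.7958]
ee_rot: [-1.367, 0.918, -1.053]
wrist_force: [-0.0, -1.0, 1.2]
finger_gap: 0.0849
```

```bash
python3 -c "
from h import *
st()"
```

```text
t 2.5833 tcp [ 0.2601 -0.3749  0.7958] F [-0.  -1.   1.2] gap 0.08488544800112302 q [-1.226 -0.068  0.85   0.028  2.275  0.06 ]
[[ 0.2976  0.0483  0.9535]
 [-0.9511 -0.0715  0.3005]
 [ 0.0826 -0.9963  0.0247]]
```

```bash
cat > kin.py <<'E'
import numpy as np
from scipy.optimize import least_squares
D=[([-1.4401,.2458,1.559,0,1.3387,-.174],[.195,-.6196,.2304]),
([-1.164,.302,.42,0,2.417,.102],[.3213,-.4617,.8033]),
([-1.232,.285,.127,.045,2.649,.074],[.2529,-.3633,.9179]),
([-1.226,-.068,.85,.028,2.275,.06],[.2601,-.3749,.7958])]
def fkrz(q,p):
    e,a,b,dl,z0,L=p
    s=q[1];t=q[1]+q[2]+dl;w=q[1]+q[2]+q[4]
    return np.array([e+a*np.sin(s)+b*np.sin(t)+L*np.sin(w), z0+a*np.cos(s)+b*np.cos(t)+L*np.cos(w)])
def plane(q,P):
    c,s=np.cos(q[0]),np.sin(q[0]);return np.array([c*P[0]+s*P[1],-s*P[0]+c*P[1]])
if __name__=="__main__":
    for q,P in D: print(plane(q,P),P[2])
    def res(p): return np.concatenate([fkrz(q,p)-[plane(q,P)[0],P[2]] for q,P in D])
    for g in ([0,.45,.4,0,.2,.25],[0,.5,.45,-.3,.3,.2]):
        r=least_squares(res,g);print(np.round(r.x,4),r.cost**.5)
E
python3 kin.py
```

```text
[0.63972896 0.11258782] 0.2304
[0.5511506  0.11239927] 0.8033
[0.4267002  0.11778049] 0.9179
[0.4407501  0.11807356] 0.7958
[4.000e-04 4.188e-01 5.725e-01 1.160e-01 2.695e-01 2.491e-01] 0.00017962735718207186
[4.000e-04 4.188e-01 5.725e-01 1.160e-01 2.695e-01 2.491e-01] 0.0001796273571893215
```

Run:
```python
from h import *
for n in ["top","side","wrist"]:
    f=arm.grab_frame(n);cv2.imwrite(f"pics/{n}1.png",f["image"][:,:,::-1])
    print(f["extrinsics"][:3,3])
```

```text
[ 0.52675263 -0.20245267  0.90540003]
[ 0.51295309 -0.91998176  0.56915496]
[ 0.33079446 -0.35047673  0.92503689]
```

View pics/wrist1.png

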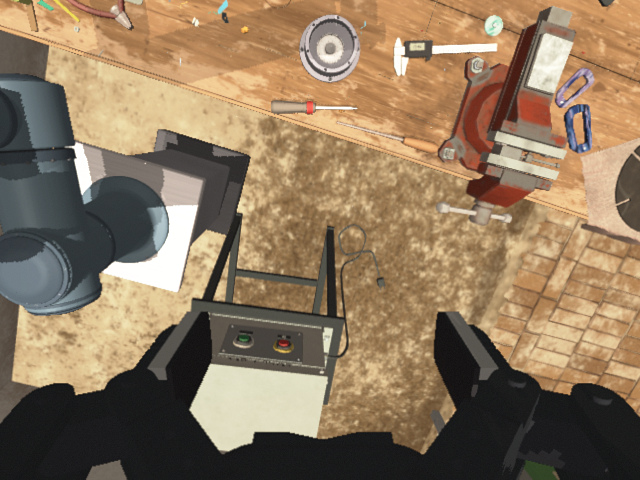

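View pics/top1.png

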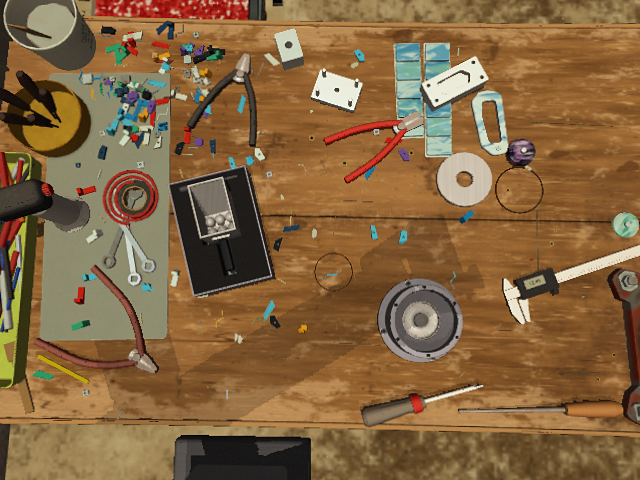

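Request:
jog_arm:
  plan:
    - [85, [-10, 38, 4], 0]
    - [85, [-10, 38, 4], 0]
    - [85, [-10, 38, 4], 0]
    - [85, [-10, 38, 4], 0]
    - [85, [-10, 38, 4], 0]
    - [85, [-10, 38, 4], 0]
    - [85, [-10, 38, 4], 0]
    - [85, [-10, 38, 4], 0]

```text
time_s: 3.4
tcp_pos: [0.2828, -0.3129, 0.4952]
ee_rot: [-1.37, 0.912, -1.06]
wrist_force: [0.8, 0.1, 1.1]
finger_gap: 0.0851
```

Request:
jog_arm:
  plan:
    - [85, [-10, 38, 4], 0]
    - [85, [-10, 38, 4], 0]
    - [85, [-10, 38, 4], 0]
    - [85, [-10, 38, 4], 0]
    - [85, [-10, 38, 4], 0]
    - [85, [-10, 38, 4], 0]

```text
time_s: 3.9
tcp_pos: [0.3006, -0.2667, 0.2641]
ee_rot: [-1.368, 0.911, -1.061]
wrist_force: [0.3, -1.0, 0.1]
finger_gap: 0.0851
```

```bash
python3 -c "
from h import *
st()"
```

```text
t 3.9 tcp [ 0.3006 -0.2667  0.2641] F [ 0.3 -1.   0.1] gap 0.08512078593528995 q [-1.013 -0.489  2.167  0.005  1.368  0.253]
[[ 0.2969  0.0543  0.9533]
 [-0.9506 -0.078   0.3005]
 [ 0.0907 -0.9955  0.0285]]
```

Request:
jog_arm:
  plan:
    - [85, [-33, 21, -9], 0]
    - [85, [-33, 21, -9], 0]
    - [85, [-33, 21, -9], 0]
    - [85, [-24, 15, -6], 0]

```text
time_s: 4.23
tcp_pos: [0.236, -0.1634, 0.176]
ee_rot: [-1.367, 0.916, -1.055]
wrist_force: [-0.5, 0.1, 0.5]
finger_gap: 0.085
```

```bash
python3 -c "
from h import *
st()"
```

```text
t 4.2333 tcp [ 0.236  -0.1634  0.176 ] F [-0.5  0.1  0.5] gap 0.08500590073726567 q [-1.013 -0.865  2.525  0.004  1.393  0.253]
[[ 0.2974  0.0503  0.9534]
 [-0.951  -0.0727  0.3005]
 [ 0.0844 -0.9961  0.0262]]
```

Request:
jog_arm:
  plan:
    - [85, [-24, 15, -6], 0]
    - [85, [0, 0, 0], 0]

```text
time_s: 4.4
tcp_pos: [0.2427, -0.154, 0.1707]
ee_rot: [-1.369, 0.925, -1.045]
wrist_force: [0.1, -0.2, 0.4]
finger_gap: 0.0851
```

```bash
python3 -c "
from h import *
st()"
```

```text
t 4.4 tcp [ 0.2427 -0.154   0.1707] F [ 0.1 -0.2  0.4] gap 0.08505523340384342 q [-0.963 -0.84   2.523 -0.005  1.38   0.303]
[[ 0.2992  0.0406  0.9533]
 [-0.9511 -0.067   0.3014]
 [ 0.0761 -0.9969  0.0186]]
```

Request:
jog_arm:
  plan:
    - [85, [-34, 21, -9], 0]
    - [85, [-34, 21, -9], 0]
    - [85, [-34, 21, -9], 0]
    - [85, [-34, 21, -9], 0]

```text
time_s: 4.73
tcp_pos: [0.2753, -0.0785, 0.1288]
ee_rot: [-1.384, 0.99, -0.992]
wrist_force: [1.7, -0.6, 0.0]
finger_gap: 0.0847
```

```bash
python3 -c "
from h import *
st()"
```

```text
t 4.7333 tcp [ 0.2753 -0.0785  0.1288] F [ 1.7 -0.6  0. ] gap 0.0847412078988518 q [-0.638 -0.672  2.52  -0.047  1.293  0.645]
[[ 0.2969 -0.0263  0.9545]
 [-0.9545 -0.0372  0.2959]
 [ 0.0278 -0.999  -0.0361]]
```

Request:
jog_arm:
  plan:
    - [85, [8, -6, 37], 0.014]
    - [85, [8, -6, 37], 0.014]
    - [85, [8, -6, 37], 0]
    - [85, [8, -6, 37], 0]
    - [85, [7, -3, 37], 0]
    - [85, [7, -3, 37], 0]
    - [85, [7, -3, 37], 0]
    - [85, [7, -3, 37], 0]

```text
time_s: 5.4
tcp_pos: [0.5792, -0.0516, 0.1507]
ee_rot: [-1.37, 1.011, -1.009]
wrist_force: [-0.3, -0.7, 0.8]
finger_gap: 0.0849
```

Request:
jog_arm:
  plan:
    - [85, [8, -3, 37], 0]
    - [85, [8, -3, 37], 0]
    - [85, [0, 0, 0], 0]

```text
time_s: 5.65
tcp_pos: [0.6577, -0.0469, 0.1531]
ee_rot: [-1.368, 1.009, -1.01]
wrist_force: [-0.8, -0.4, 0.0]
finger_gap: 0.0846
```

Run:
```python
from h import *
st()
f=arm.grab_frame("wrist");cv2.imwrite("pics/w2.png",f["image"][:,:,::-1])
np.savez("w2.npz",**f)
```

```text
t 5.65 tcp [ 0.6577 -0.0469  0.1531] F [-0.8 -0.4  0. ] gap 0.08462460497513669 q [-0.229  0.353  1.574 -0.038  1.23   1.079]
[[ 0.2729 -0.0233  0.9618]
 [-0.9617 -0.0318  0.2721]
 [ 0.0242 -0.9992 -0.0311]]
```

View pics/w2.png

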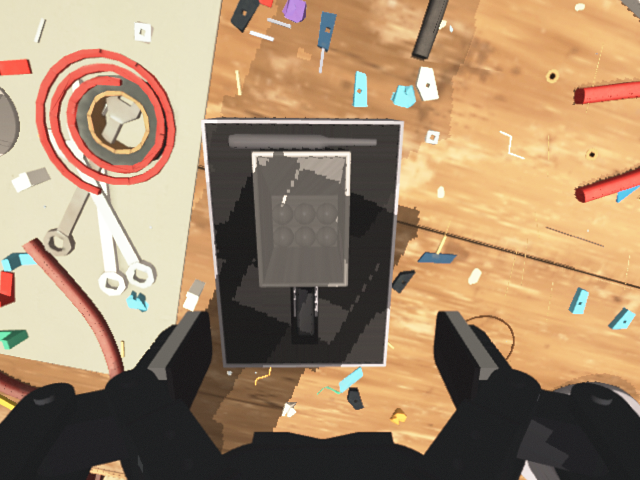

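Run:
```python
from h import *
f=np.load("w2.npz")
P=onz(f,[[252,152],[351,152],[348,286],[258,286]],.071);print(P)
fr=(P[0]+P[1])/2;bk=(P[2]+P[3])/2;d=fr-bk;print(np.linalg.norm(d),np.linalg.norm(P[0]-P[1]),np.linalg.norm(P[2]-P[3]),np.degrees(np.arctan2(d[1],d[0])))
u=d/np.linalg.norm(d);print("cup c",bk+.026*u, fr-.061*u)
T=onz(f,[[203,121],[403,121],[385,366],[224,366]],.046);print(T,T.mean(0), T.mean(0)+.013*u)
```

```text
[[ 0.70313449  0.00436127  0.071     ]
 [ 0.71805031 -0.04911375  0.071     ]
 [ 0.63792303 -0.0718667   0.071     ]
 [ 0.62312688 -0.01701938  0.071     ]]
0.08305262783022566 0.05551629904888294 0.0568080527025165 15.408349142148388
cup c [ 0.65559043 -0.03753493  0.071     ] [ 0.65178494 -0.03858373  0.071     ]
[[ 0.70957712  0.03984116  0.046     ]
 [ 0.74252429 -0.07748342  0.046     ]
 [ 0.56937139 -0.12489254  0.046     ]
 [ 0.53817259 -0.0062795   0.046     ]] [ 0.63991135 -0.04220357  0.046     ] [ 0.65244408 -0.03874952  0.046     ]
```

Request:
jog_arm:
  plan:
    - [85, [-4, 30, 0], 0]
    - [85, [-4, 30, 0], 0]
    - [85, [-4, 30, 1], 0]
    - [85, [0, 17, 0], 0]
    - [85, [0, 0, 0], 0]

```text
time_s: 6.12
tcp_pos: [0.6404, -0.0368, 0.0395]
ee_rot: [-1.375, 1.022, -1.0]
wrist_force: [0.0, -0.0, 0.4]
finger_gap: 0.0849
```

Run:
```python
from h import *
st()
f=arm.grab_frame("wrist");cv2.imwrite("pics/w3.png",f["image"][:,:,::-1])
f=arm.grab_frame("side");cv2.imwrite("pics/s3.png",cv2.resize(f["image"][100:280,200:420,::-1],None,fx=3,fy=3))
```

```text
t 6.1167 tcp [ 0.6404 -0.0368  0.0395] F [ 0.  -0.   0.4] gap 0.08486864795726298 q [-0.219  0.472  1.649 -0.042  1.052  1.098]
[[ 0.272  -0.0385  0.9615]
 [-0.9621 -0.0289  0.2711]
 [ 0.0174 -0.9988 -0.0449]]
```

View pics/w3.png

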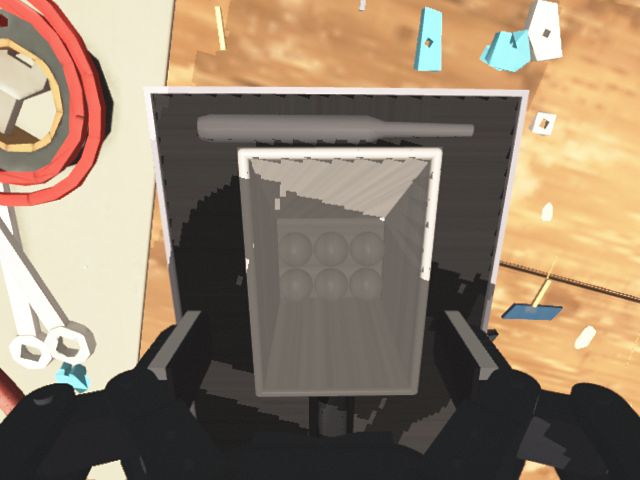

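View pics/s3.png

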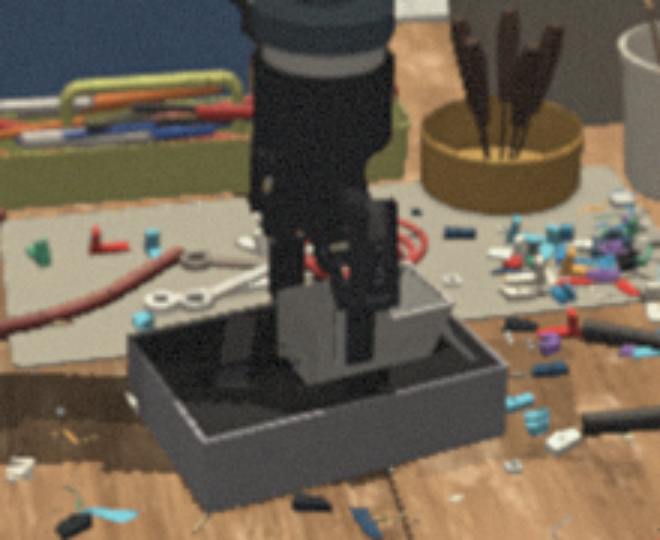

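Request:
jog_arm:
  plan:
    - [85, [5, -6, 12], 0]
    - [85, [0, 0, 0], 0]
    - [85, [0, 0, 0], 0]

```text
time_s: 6.47
tcp_pos: [0.6558, -0.0383, 0.0504]
ee_rot: [-1.371, 1.014, -1.006]
wrist_force: [-0.4, -0.3, 0.6]
finger_gap: 0.0853
```

Run:
```python
from h import *
st()
```

```text
t 6.4667 tcp [ 0.6558 -0.0383  0.0504] F [-0.4 -0.3  0.6] gap 0.08531917664726354 q [-0.216  0.482  1.611 -0.042  1.071  1.1  ]
[[ 0.2721 -0.0295  0.9618]
 [-0.962  -0.031   0.2712]
 [ 0.0218 -0.9991 -0.0368]]
```

Request:
jog_arm:
  plan:
    - [85, [0, 4, -1], 0]
    - [85, [0, 0, 0], 0]
    - [50, [0, 0, 0], 0]
    - [50, [0, 0, 0], 0]
    - [50, [0, 0, 0], 0]
    - [50, [0, 0, 0], 0]

```text
time_s: 6.97
tcp_pos: [0.6515, -0.0376, 0.043]
ee_rot: [-1.374, 1.019, -1.002]
wrist_force: [0.5, -0.4, 1.7]
finger_gap: 0.0552
```

Run:
```python
from h import *
st()
```

```text
t 6.9667 tcp [ 0.6515 -0.0376  0.043 ] F [ 0.5 -0.4  1.7] gap 0.05522563169818351 q [-0.217  0.487  1.62  -0.042  1.063  1.099]
[[ 0.2724 -0.0356  0.9615]
 [-0.962  -0.0297  0.2715]
 [ 0.0188 -0.9989 -0.0423]]
```

Request:
jog_arm:
  plan:
    - [50, [0, 0, 0], 0]
    - [50, [0.2, -10, -0.4], 0]
    - [50, [0.3, -15, -0.6], 0]
    - [50, [0.5, -25, -1], 0]
    - [50, [0.5, -25, -1], 0]
    - [50, [0.5, -25, -1], 0]
    - [50, [0.4, -20, -1], 0]
    - [50, [0, 0, 0], 0]

```text
time_s: 7.63
tcp_pos: [0.6547, -0.0382, 0.1698]
ee_rot: [-1.369, 1.011, -1.009]
wrist_force: [0.7, -0.1, -1.8]
finger_gap: 0.0549
```

Run:
```python
from h import *
st()
f=arm.grab_frame("side");cv2.imwrite("pics/s4.png",f["image"][:,:,::-1])
f=arm.grab_frame("top");cv2.imwrite("pics/t4.png",f["image"][:,:,::-1])
```

```text
t 7.6333 tcp [ 0.6547 -0.0382  0.1698] F [ 0.7 -0.1 -1.8] gap 0.05490618699473826 q [-0.217  0.329  1.572 -0.038  1.259  1.091]
[[ 0.2725 -0.0258  0.9618]
 [-0.9619 -0.0318  0.2716]
 [ 0.0235 -0.9992 -0.0335]]
```

View pics/s4.png

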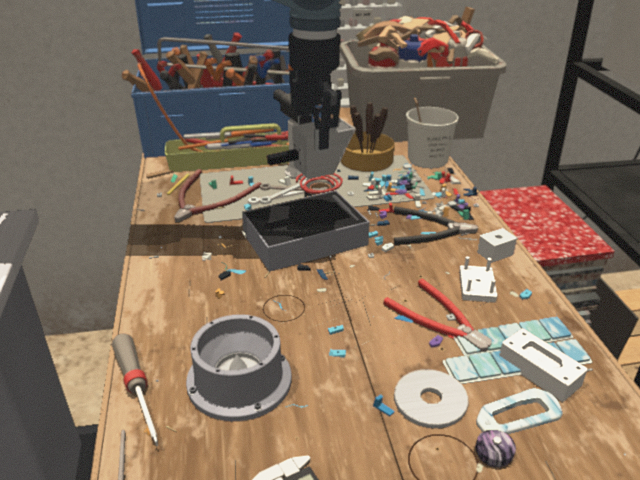

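```bash
cat >> h.py <<'E'
def planrows(tgt,n,spin=0,R=None,p=None):
    s=arm.read_state()
    if R is None: R=Ro.from_rotvec(s["ee_rot"]).as_matrix()
    if p is None: p=s["tcp_pos"]
    d=(np.array(tgt)-p)*1000/n
    for i in range(n):
        print(np.round(R.T@d,1),round(spin/n,4)); R=R@Ro.from_rotvec([0,spin/n,0]).as_matrix()
    return R
E
python3 - <<'E'
from h import *
f=arm.grab_frame("top")
print(onz(f,[[302,328],[333,271],[335,310],[268,310]],0),proj(f,[[.51,-.225,0],[.43,-.19,0],[.565,-.25,0]]))
print(planrows([.51,-.225,.125],7,.713))
E
```

```text
[[ 0.48957507 -0.17239952  0.        ]
 [ 0.58172289 -0.22034608  0.        ]
 [ 0.51920179 -0.22465976  0.        ]
 [ 0.51700527 -0.11714028  0.        ]] [[335.11395384 315.79327602]
 [312.17867961 366.30528215]
 [351.19077398 281.73497882]]
[ 20.2   6.8 -26.4] 0.1019
[ 22.8   6.8 -24.2] 0.1019
[ 25.1   6.8 -21.8] 0.1019
[ 27.2   6.8 -19.1] 0.1019
[ 29.    6.8 -16.2] 0.1019
[ 30.5   6.8 -13.2] 0.1019
[ 31.7   6.8 -10. ] 0.1019
[[-0.42273164 -0.03761873  0.90547379]
 [-0.90526824 -0.02908185 -0.42384391]
 [ 0.04227732 -0.9988689  -0.02176123]]
```

Request:
jog_arm:
  plan:
    - [50, [20, 7, -26], 0.102]
    - [50, [23, 7, -24], 0.102]
    - [50, [25, 7, -22], 0.102]
    - [50, [27, 7, -19], 0.102]
    - [50, [29, 7, -16], 0.102]
    - [50, [30.5, 7, -13], 0.102]
    - [50, [32, 7, -10], 0.102]
    - [50, [0, 0, 0], 0]

```text
time_s: 8.45
tcp_pos: [0.5065, -0.2277, 0.1207]
ee_rot: [-1.018, 1.543, -1.543]
wrist_force: [0.4, -0.6, -2.5]
finger_gap: 0.0551
```

Run:
```python
from h import *
st()
f=arm.grab_frame("side");cv2.imwrite("pics/s5.png",f["image"][:,:,::-1])
f=arm.grab_frame("top");cv2.imwrite("pics/t5.png",f["image"][:,:,::-1])
planrows([.51,-.225,.046],4,0)
```

```text
t 8.45 tcp [ 0.5065 -0.2277  0.1207] F [ 0.4 -0.6 -2.5] gap 0.0551089243649497 q [-0.605  0.171  1.861 -0.052  1.13   1.435]
[[-0.4308 -0.0432  0.9014]
 [-0.9014 -0.027  -0.4321]
 [ 0.043  -0.9987 -0.0273]]
[-0.9 19.   0.6] 0.0
[-0.9 19.   0.6] 0.0
[-0.9 19.   0.6] 0.0
[-0.9 19.   0.6] 0.0
```

View pics/s5.png

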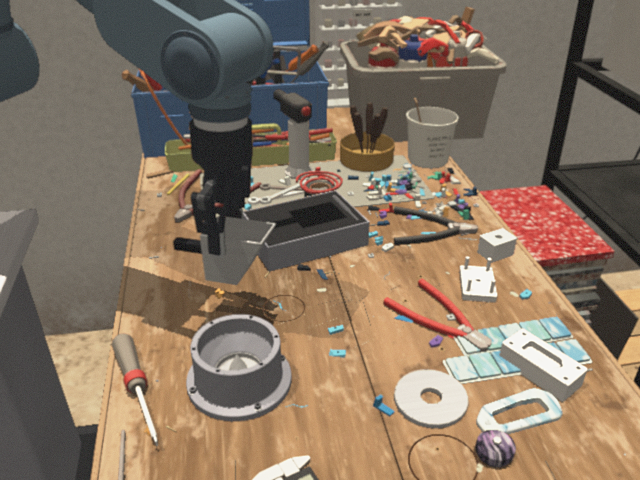

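View pics/t5.png

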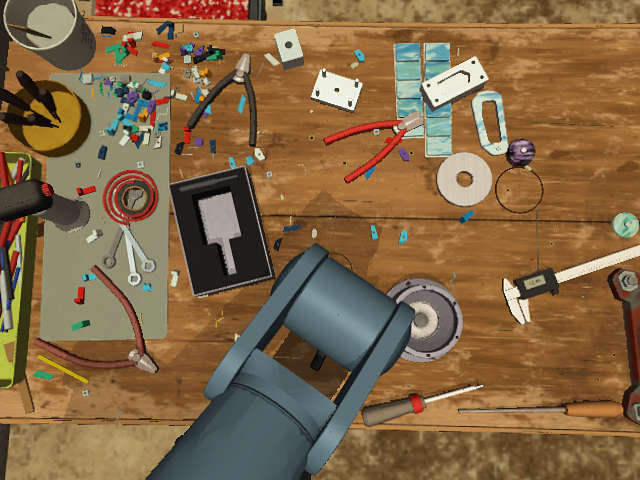

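Request:
jog_arm:
  plan:
    - [50, [-1, 19, 0.5], 0]
    - [50, [-1, 19, 0.5], 0]
    - [50, [-1, 19, 0.5], 0]
    - [50, [0, 14, 0.5], 0]
    - [50, [0, 4, 0], 0]
    - [50, [0, 0, 0], 0]

```text
time_s: 9.05
tcp_pos: [0.5108, -0.2238, 0.0473]
ee_rot: [-1.021, 1.534, -1.536]
wrist_force: [0.4, 0.1, -3.3]
finger_gap: 0.0548
```

Run:
```python
from h import *
st()
f=arm.grab_frame("side");cv2.imwrite("pics/s6.png",cv2.resize(f["image"][150:330,130:350,::-1],None,fx=3,fy=3))
```

```text
t 9.05 tcp [ 0.5108 -0.2238  0.0473] F [ 0.4  0.1 -3.3] gap 0.054845969754149536 q [-0.596  0.29   1.879 -0.053  0.992  1.441]
[[-0.4221 -0.0396  0.9057]
 [-0.9056 -0.0269 -0.4233]
 [ 0.0412 -0.9989 -0.0245]]
```

View pics/s6.png

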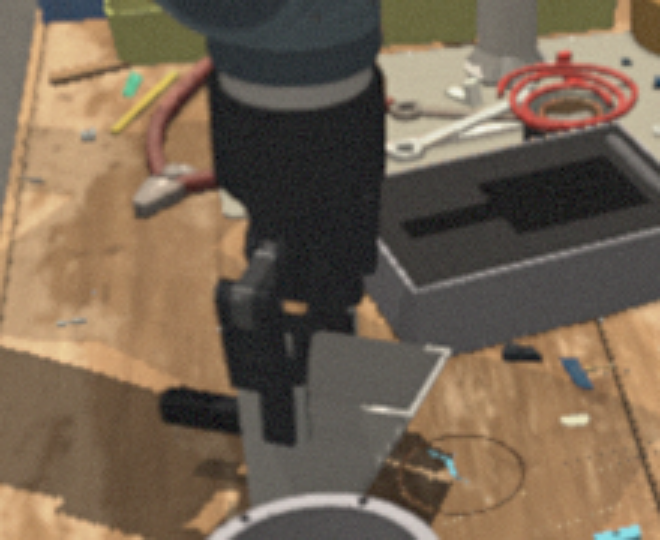

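Still about 7 mm up; lower in small steps watching the force.

Request:
jog_arm:
  plan:
    - [50, [0, 4, 0], 0]
    - [50, [0, 1.5, 0], 0]
    - [50, [0, 0, 0], 0]

```text
time_s: 9.35
tcp_pos: [0.5118, -0.2258, 0.0442]
ee_rot: [-1.018, 1.53, -1.541]
wrist_force: [-0.3, 0.4, -2.3]
finger_gap: 0.0549
```

Request:
jog_arm:
  plan:
    - [50, [0, 2.5, 0], 0]
    - [50, [0, 0, 0], 0]
    - [50, [0, 1.5, 0], 0]
    - [50, [0, 0, 0], 0]

```text
time_s: 9.68
tcp_pos: [0.5117, -0.226, 0.0408]
ee_rot: [-1.018, 1.531, -1.541]
wrist_force: [-1.8, 2.3, 3.2]
finger_gap: 0.0552
```

Request:
jog_arm:
  plan:
    - [50, [0, 0.5, 0], 0]
    - [85, [0, 0, 0], 0]
    - [85, [0, 0, 0], 0]
    - [85, [0, 0, 0], 0]
    - [85, [0, 0, 0], 0]
    - [85, [-1, -20, 0], 0]
    - [85, [-1, -35, 0], 0]
    - [85, [-1, -35, 0], 0]

```text
time_s: 10.35
tcp_pos: [0.5147, -0.2198, 0.1286]
ee_rot: [-1.02, 1.535, -1.538]
wrist_force: [1.4, -0.7, 0.6]
finger_gap: 0.0854
```

Run:
```python
from h import *
st()
f=arm.grab_frame("side");cv2.imwrite("pics/s7.png",cv2.resize(f["image"][150:330,130:350,::-1],None,fx=3,fy=3))
f=arm.grab_frame("wrist");cv2.imwrite("pics/w7.png",f["image"][:,:,::-1]);np.savez("w7.npz",**f)
```

```text
t 10.35 tcp [ 0.5147 -0.2198  0.1286] F [ 1.4 -0.7  0.6] gap 0.08538585625186894 q [-0.585  0.168  1.848 -0.049  1.143  1.445]
[[-0.4238 -0.0393  0.9049]
 [-0.9048 -0.0274 -0.425 ]
 [ 0.0415 -0.9989 -0.024 ]]
```

View pics/s7.png

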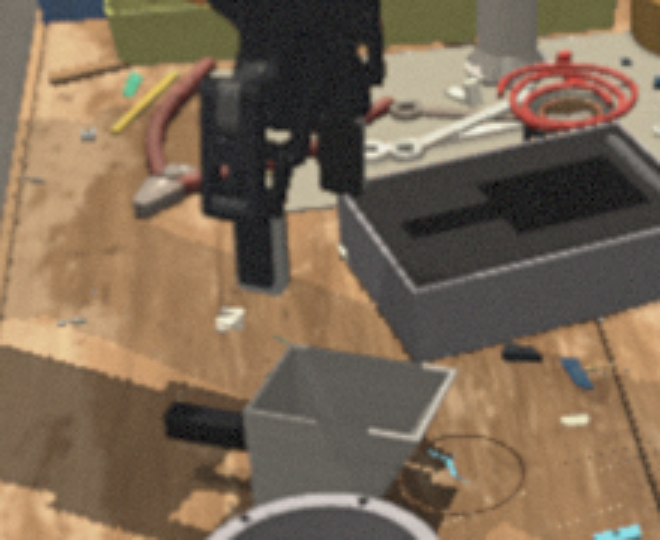

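View pics/w7.png

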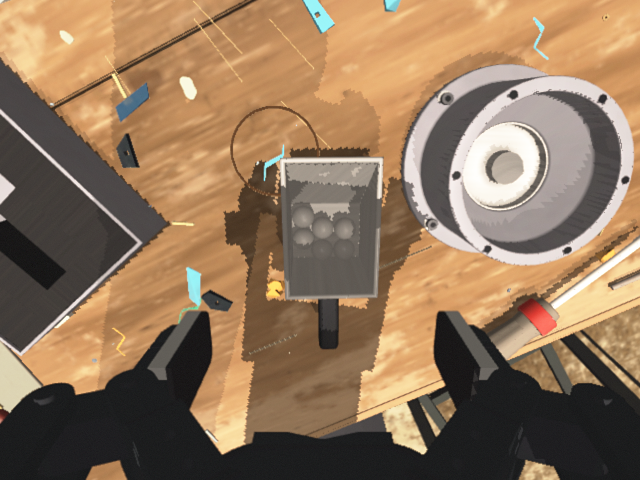

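Run:
```python
from h import *
f=np.load("w7.npz")
P=onz(f,[[281,158],[382,158],[378,297],[285,297]],.068)
fr=(P[0]+P[1])/2;bk=(P[2]+P[3])/2;d=fr-bk;u=d/np.linalg.norm(d)
print(np.linalg.norm(d),np.linalg.norm(P[0]-P[1]),np.linalg.norm(P[2]-P[3]),np.degrees(np.arctan2(d[1],d[0])))
c=(bk+.026*u+fr-.061*u)/2;print("cup c",c,bk+.026*u,fr-.061*u,"handle",c-.052*u)
H=onz(f,[[328,347],[319,297],[337,297]],.041);print("handle end top",H,"exp",c-.078*u)
# housing outer flange/wall from wrist view
print("wall top pts",onz(f,[[448,175],[635,160],[545,75],[540,265]],.066),"tip",onz(f,[[508,166]],.046))
```

```text
0.08236765406117778 0.054338094931032095 0.05617525073065626 -24.738919525638387
cup c [ 0.51492933 -0.22926193  0.068     ] [ 0.51703294 -0.23023122  0.068     ] [ 0.51282573 -0.22829265  0.068     ] handle [ 0.46770168 -0.20750076  0.068     ]
handle end top [[ 0.44602621 -0.1965518   0.041     ]
 [ 0.48439897 -0.20762122  0.041     ]
 [ 0.47895147 -0.21859258  0.041     ]] exp [ 0.44408785 -0.19662017  0.068     ]
wall top pts [[ 0.53170937 -0.30861063  0.066     ]
 [ 0.49328586 -0.40972482  0.066     ]
 [ 0.55906746 -0.37314487  0.066     ]
 [ 0.45519905 -0.34214279  0.066     ]] tip [[ 0.51501169 -0.34972071  0.046     ]]
```

Run:
```python
from h import *
planrows([.48,-.105,.80],18,0)
```

```text
[ -3.4 -37.   -5.1] 0.0
[ -3.4 -37.   -5.1] 0.0
[ -3.4 -37.   -5.1] 0.0
[ -3.4 -37.   -5.1] 0.0
[ -3.4 -37.   -5.1] 0.0
[ -3.4 -37.   -5.1] 0.0
[ -3.4 -37.   -5.1] 0.0
[ -3.4 -37.   -5.1] 0.0
[ -3.4 -37.   -5.1] 0.0
[ -3.4 -37.   -5.1] 0.0
[ -3.4 -37.   -5.1] 0.0
[ -3.4 -37.   -5.1] 0.0
[ -3.4 -37.   -5.1] 0.0
[ -3.4 -37.   -5.1] 0.0
[ -3.4 -37.   -5.1] 0.0
[ -3.4 -37.   -5.1] 0.0
[ -3.4 -37.   -5.1] 0.0
[ -3.4 -37.   -5.1] 0.0
```

Request:
jog_arm:
  plan:
    - [85, [-3, -38, -5], 0]
    - [85, [-3, -38, -5], 0]
    - [85, [-3, -38, -5], 0]
    - [85, [-3, -38, -5], 0]
    - [85, [-3, -38, -5], 0]
    - [85, [-3, -38, -5], 0]
    - [85, [-3, -38, -5], 0]
    - [85, [-3, -38, -5], 0]

```text
time_s: 11.12
tcp_pos: [0.5004, -0.1724, 0.4338]
ee_rot: [-1.019, 1.531, -1.541]
wrist_force: [0.6, 0.3, 0.1]
finger_gap: 0.0851
```

Request:
jog_arm:
  plan:
    - [85, [-3, -38, -5], 0]
    - [85, [-3, -38, -5], 0]
    - [85, [-3, -38, -5], 0]
    - [85, [-3, -38, -5], 0]
    - [85, [-3, -38, -5], 0]
    - [85, [-3, -38, -5], 0]
    - [85, [-3, -38, -5], 0]
    - [85, [-3, -38, -5], 0]

```text
time_s: 11.78
tcp_pos: [0.4856, -0.1248, 0.7373]
ee_rot: [-1.019, 1.531, -1.541]
wrist_force: [0.9, 0.2, 0.3]
finger_gap: 0.0851
```

```bash
cat >> h.py <<'E'
def cmd(az,up,L=40):
    "rows in tool coords for a step L mm: horizontal az deg, elevation up deg; and stretch info"
    s,R=st();a=np.radians(az);e=np.radians(up)
    d=L*np.array([np.cos(a)*np.cos(e),np.sin(a)*np.cos(e),np.sin(e)])
    u=R[:,1];print("tool xyz",np.round(R.T@d,1),"tilt",np.degrees(np.arccos(-u[2])),"az",np.degrees(np.arctan2(u[1],u[0])))
    W=s["tcp_pos"]-.249*u-[0,0,.27];q1=s["joint_positions"][0]
    rr=W[0]*np.cos(q1)+W[1]*np.sin(q1);print("wrist rel",np.round(W,3),"r",rr,"elev",np.degrees(np.arctan2(W[2],rr)),"D",np.hypot(rr,W[2]),"q1deg",np.degrees(q1))
E
python3 - <<'E'
from h import *
cmd(-24.8,60)
E
```

```text
t 11.7833 tcp [ 0.4856 -0.1248  0.7373] F [0.9 0.2 0.3] gap 0.08507995991048309 q [-0.456  0.017  0.891 -0.055  2.253  1.519]
[[-0.4238 -0.0364  0.905 ]
 [-0.9048 -0.0294 -0.4249]
 [ 0.0421 -0.9989 -0.0204]]
tool xyz [  1.4 -35.   19.3] tilt 2.682010686220125 az -141.02486118377757
wrist rel [ 0.495 -0.118  0.716] r 0.4958705126446449 elev 55.29662867710757 D 0.8709752577000591 q1deg -26.13317038966979
```

Request:
jog_arm:
  plan:
    - [85, [1, -33, 22], 0]
    - [85, [1, -33, 22], 0]
    - [85, [1, -33, 22], 0]
    - [85, [1, -33, 22], 0]
    - [85, [1, -33, 22], 0]
    - [85, [1, -33, 22], 0]
    - [85, [1, -33, 22], 0]
    - [85, [1, -33, 22], 0]

```text
time_s: 12.45
tcp_pos: [0.5414, -0.1662, 0.8409]
ee_rot: [-0.975, 1.471, -1.577]
wrist_force: [-0.2, 0.1, 0.1]
finger_gap: 0.085
```

Run:
```python
from h import *
cmd(-24.8,55)
```

```text
t 12.45 tcp [ 0.5414 -0.1662  0.8409] F [-0.2  0.1  0.1] gap 0.08501238400593446 q [-0.483  0.446  0.127 -0.058  2.521  1.477]
[[-0.4237  0.0267  0.9054]
 [-0.9051 -0.0521 -0.422 ]
 [ 0.0359 -0.9983  0.0463]]
tool xyz [  1.1 -31.7  24.4] tilt 3.3584723908994136 az -62.85762643935566
wrist rel [ 0.535 -0.153  0.819] r 0.5448191817371988 elev 56.382661334489256 D 0.9840612291992044 q1deg -27.64619227498798
```

Request:
jog_arm:
  plan:
    - [85, [1, -33, 25], 0]
    - [85, [1, -33, 25], 0]
    - [85, [1, -33, 25], 0]
    - [85, [1, -33, 25], 0]
    - [85, [1, -33, 25], 0]
    - [85, [1, -33, 25], 0]
    - [85, [1, -33, 25], 0]
    - [85, [1, -33, 25], 0]

```text
time_s: 13.12
tcp_pos: [0.5393, -0.1897, 0.8619]
ee_rot: [-0.894, 1.357, -1.641]
wrist_force: [-0.5, 0.9, -0.3]
finger_gap: 0.0849
```

Run:
```python
from h import *
cmd(-22,57,41)
```

```text
t 13.1167 tcp [ 0.5393 -0.1897  0.8619] F [-0.5  0.9 -0.3] gap 0.08493511577616843 q [-0.532  0.412  0.128 -0.014  2.428  1.462]
[[-0.4228  0.1447  0.8946]
 [-0.9058 -0.0956 -0.4127]
 [ 0.0258 -0.9848  0.1715]]
tool xyz [ -0.3 -30.1  27.9] tilt 9.987744697672376 az -33.46205973189092
wrist rel [ 0.503 -0.166  0.837] r 0.5178199116311082 elev 58.26154189910603 D 0.9843687514193312 q1deg -30.504167386211773
```

Request:
jog_arm:
  plan:
    - [85, [0, -29, 29], 0]
    - [85, [0, -29, 29], 0]
    - [85, [0, -28, 30], 0]
    - [85, [0, -28, 30], 0]
    - [85, [0, -27, 31], 0]
    - [85, [0, -27, 31], 0]
    - [85, [0, -26, 32], 0]
    - [85, [0, -26, 32], 0]

```text
time_s: 13.78
tcp_pos: [0.562, -0.2118, 0.8748]
ee_rot: [-0.804, 1.225, -1.709]
wrist_force: [0.0, -0.0, 0.2]
finger_gap: 0.085
```

Run:
```python
from h import *
cmd(-22,57,41)
```

```text
t 13.7833 tcp [ 0.562  -0.2118  0.8748] F [ 0.  -0.   0.2] gap 0.08499951332107682 q [-0.558  0.404  0.128  0.027  2.295  1.466]
[[-0.4212  0.2739  0.8646]
 [-0.9068 -0.1468 -0.3953]
 [ 0.0187 -0.9505  0.3102]]
tool xyz [ -0.5 -25.8  31.9] tilt 18.104462440525108 az -28.192685859667016
wrist rel [ 0.494 -0.175  0.841] r 0.5117420735973863 elev 58.69442316209483 D 0.9848726531536878 q1deg -31.963118487698136
```

Request:
jog_arm:
  plan:
    - [85, [0, -25, 32.5], 0]
    - [85, [0, -25, 32.5], 0]
    - [85, [0, -24, 33], 0]
    - [85, [0, -24, 33], 0]
    - [85, [0, -23, 34], 0]
    - [85, [0, -22, 34.5], 0]
    - [85, [0, -21, 35], 0]
    - [85, [0, -21, 35], 0]

```text
time_s: 14.45
tcp_pos: [0.5855, -0.2319, 0.8951]
ee_rot: [-0.705, 1.076, -1.776]
wrist_force: [0.0, 0.5, -0.1]
finger_gap: 0.085
```

Request:
jog_arm:
  plan:
    - [85, [0, -20, 35.5], 0]
    - [85, [0, -20, 35.5], 0]
    - [85, [0, -19, 36], 0]
    - [85, [0, -18, 36.5], 0]
    - [85, [0, -17, 37], 0]
    - [85, [0, -16, 37.5], 0]
    - [85, [0, -15, 38], 0]

```text
time_s: 15.03
tcp_pos: [0.6089, -0.2489, 0.9172]
ee_rot: [-0.612, 0.934, -1.831]
wrist_force: [0.6, -1.0, -0.7]
finger_gap: 0.0847
```

Run:
```python
from h import *
cmd(-22,57,41)
```

```text
t 15.0333 tcp [ 0.6089 -0.2489  0.9172] F [ 0.6 -1.  -0.7] gap 0.0846508082147199 q [-0.594  0.389  0.127  0.096  2.007  1.472]
[[-0.4175  0.5255  0.7413]
 [-0.9086 -0.2504 -0.3342]
 [ 0.01   -0.8131  0.582 ]]
tool xyz [ -0.7 -15.   38.2] tilt 35.600736295483145 az -25.47630099114075
wrist rel [ 0.478 -0.187  0.85 ] r 0.5005951857510545 elev 59.49472033503522 D 0.9861656296462095 q1deg -34.04444182455117
```

Request:
jog_arm:
  plan:
    - [85, [0, -14, 38.5], 0]
    - [85, [0, -13, 38.5], 0]
    - [85, [0, -12, 39], 0]
    - [85, [0, -12, 39], 0]
    - [85, [0, 0, 0], 0]

```text
time_s: 15.45
tcp_pos: [0.6258, -0.2598, 0.9294]
ee_rot: [-0.557, 0.85, -1.86]
wrist_force: [0.3, -0.6, 0.5]
finger_gap: 0.0848
```

Run:
```python
from h import *
cmd(-22,57,41)
```

```text
t 15.45 tcp [ 0.6258 -0.2598  0.9294] F [ 0.3 -0.6  0.5] gap 0.0847905670770349 q [-0.6    0.392  0.128  0.111  1.919  1.473]
[[-0.4166  0.5885  0.6929]
 [-0.909  -0.2768 -0.3115]
 [ 0.0085 -0.7597  0.6502]]
tool xyz [ -0.7 -11.6  39.3] tilt 40.563095909823616 az -25.188222636027678
wrist rel [ 0.479 -0.191  0.849] r 0.5032964243562967 elev 59.32643252220529 D 0.9865729473230392 q1deg -34.386233924011336
```

```bash
cat > fk.py <<'E'
import numpy as np
from scipy.spatial.transform import Rotation as Ro
from scipy.optimize import least_squares
A,B,DL,Z0,L,DLAT=.4188,.5725,.116,.2695,.2491,.1124
LIM=np.array([[-3.13,3.13],[-1.02,2.26],[.13,2.54],[-.95,4.09],[.21,2.88],[-2.74,2.74]])
def fk(q,sg=1,s6=-1):
    Rz=Ro.from_euler('z',q[0]);yy=[0,1,0]
    # plane frame: r=x, z up ; rotation by angle about +y takes up -> outward
    f=q[1]+q[2]
    p=np.array([A*np.sin(q[1])+B*np.sin(f+DL),DLAT,Z0+A*np.cos(q[1])+B*np.cos(f+DL)])
    # frame whose z axis = tool pointing dir
    R=Ro.from_euler('y',f)*Ro.from_euler('z',sg*q[3])*Ro.from_euler('y',q[4])*Ro.from_euler('z',-s6*q[5])
    u=R.apply([0,0,1]);p=p+L*u
    # tool y=u ; tool x at q6=0 : +-y axis
    M=R.as_matrix();X=M[:,0];Y=M[:,1]
    T=np.c_[-X,M[:,2],Y]
    T=np.c_[X,M[:,2],np.cross(X,M[:,2])]
    return Rz.apply(p),Rz.as_matrix()@T
E
python3 - <<'E'
from fk import *
from h import *
qs=[[-0.6,0.392,0.128,0.111,1.919,1.473],[-0.456,0.017,0.891,-0.055,2.253,1.519],[-1.44,.246,1.559,0,1.339,-.174]]
for q in qs:
  for sg in (1,-1):
    for s6 in(1,-1):
      p,T=fk(q,sg,s6);print(sg,s6,np.round(p,4),np.round(T[:,1],3),np.round(T[:,0],3))
E
```

```text
1 1 [ 0.6226 -0.2584  0.9277] [ 0.588 -0.276 -0.76 ] [-0.543 -0.831 -0.118]
1 -1 [ 0.6226 -0.2584  0.9277] [ 0.588 -0.276 -0.76 ] [ 0.416  0.909 -0.008]
-1 1 [ 0.5934 -0.3012  0.9277] [ 0.47  -0.448 -0.76 ] [-0.697 -0.717 -0.008]
-1 -1 [ 0.5934 -0.3012  0.9277] [ 0.47  -0.448 -0.76 ] [ 0.578  0.807 -0.118]
1 1 [ 0.4858 -0.1249  0.7371] [-0.037 -0.029 -0.999] [-0.515 -0.856  0.044]
1 -1 [ 0.4858 -0.1249  0.7371] [-0.037 -0.029 -0.999] [ 0.424  0.905 -0.042]
-1 1 [ 0.4951 -0.1058  0.7371] [ 0.001  0.047 -0.999] [-0.456 -0.889 -0.042]
-1 -1 [ 0.4951 -0.1058  0.7371] [ 0.001  0.047 -0.999] [0.362 0.931 0.044]
1 1 [ 0.1948 -0.619   0.2302] [-0.     0.002 -1.   ] [0.043 0.999 0.002]
1 -1 [ 0.1948 -0.619   0.2302] [-0.     0.002 -1.   ] [-0.3    0.954  0.002]
-1 1 [ 0.1948 -0.619   0.2302] [-0.     0.002 -1.   ] [0.043 0.999 0.002]
-1 -1 [ 0.1948 -0.619   0.2302] [-0.     0.002 -1.   ] [-0.3    0.954  0.002]
```

```bash
cat >> fk.py <<'E'
def fkT(q):
    p,T=fk(q,1,-1);T=T.copy();T[:,0]*=-1;T[:,2]*=-1;return p,T
def ik(p,R,q0,w=.6):
    def res(q):
        P,T=fkT(q);return np.r_[P-p,w*Ro.from_matrix(T.T@R).as_rotvec()]
    q0=np.clip(q0,LIM[:,0]+1e-4,LIM[:,1]-1e-4)
    r=least_squares(res,q0,bounds=(LIM[:,0],LIM[:,1]));P,T=fkT(r.x)
    return r.x,np.linalg.norm(P-p),np.degrees(Ro.from_matrix(T.T@R).magnitude())
def toolR(t,az,spin=0,sgn=-1):
    "tilt t, azimuth az (deg): y=u ; x horizontal = az-90"
    t,a=np.radians(t),np.radians(az)
    u=np.array([np.sin(t)*np.cos(a),np.sin(t)*np.sin(a),-np.cos(t)])
    x=np.array([np.cos(a-np.pi/2),np.sin(a-np.pi/2),0]);return np.c_[x,u,np.cross(x,u)]@Ro.from_euler('y',spin).as_matrix()
E
python3 - <<'E'
from fk import *
C=np.array([.514,-.2285,0]);
q0=np.array([-0.6,0.392,0.128,0.111,1.919,1.473])
print(fkT(q0))
for t in (34,38,40.5,44,48):
  for az in (-25,-15):
    R=toolR(t,az);h=C+.054*np.array([-np.cos(np.radians(az)),-np.sin(np.radians(az)),0])+[0,0,.033]
    for q4 in (.2,1.2,2.2,-.8):
      q,e,a=ik(h+.019*R[:,1],R,[-.7,.1,2.3,q4,.3,1.4-q4])
      print(t,az,q4,np.round(q,3),round(e*1e3,1),round(a,2))
E
```

```text
(array([ 0.62264257, -0.25835919,  0.92770693]), array([[-0.4160877 ,  0.58798036,  0.69364986],
       [-0.90928551, -0.27609888, -0.31139889],
       [ 0.00841952, -0.76029501,  0.64952337]]))
34 -25 0.2 [-0.71   0.065  2.334  0.744  0.225  0.611] 0.0 0.0
34 -25 1.2 [-0.71   0.065  2.334  0.744  0.225  0.611] 0.0 0.0
34 -25 2.2 [-0.71   0.065  2.334  0.744  0.225  0.611] 0.0 0.0
34 -25 -0.8 [-0.71   0.065  2.334  0.744  0.225  0.611] 0.0 0.0
34 -15 0.2 [-0.79   0.072  2.326  0.941  0.357  0.21 ] 0.0 0.0
34 -15 1.2 [-0.79   0.072  2.326  0.941  0.357  0.21 ] 0.0 0.0
34 -15 2.2 [-0.79   0.072  2.326  0.941  0.357  0.21 ] 0.0 0.0
34 -15 -0.8 [-0.79   0.072  2.326  0.941  0.357  0.21 ] 0.0 0.0
38 -25 0.2 [-0.738  0.053  2.366  1.158  0.21   0.18 ] 4.9 0.53
38 -25 1.2 [-0.738  0.053  2.366  1.158  0.21   0.18 ] 4.9 0.53
38 -25 2.2 [-0.738  0.053  2.366  1.158  0.21   0.18 ] 4.9 0.53
38 -25 -0.8 [-0.738  0.053  2.366  1.158  0.21   0.18 ] 4.9 0.53
38 -15 0.2 [-0.809  0.072  2.354  1.214  0.349 -0.07 ] 0.0 0.0
38 -15 1.2 [-0.809  0.072  2.354  1.214  0.349 -0.07 ] 0.0 0.0
38 -15 2.2 [-0.8
[... 948 characters left out ...]
 0.0
44 -15 1.2 [-0.837  0.085  2.391  1.609  0.388 -0.478] 0.0 0.0
44 -15 2.2 [-0.837  0.085  2.391  1.609  0.388 -0.478] 0.0 0.0
44 -15 -0.8 [-0.837  0.085  2.391  1.609  0.388 -0.478] 0.0 0.0
48 -25 0.2 [-0.746  0.092  2.423  2.246  0.294 -0.908] 0.0 0.0
48 -25 1.2 [-0.746  0.092  2.423  2.246  0.294 -0.908] 0.0 0.0
48 -25 2.2 [-0.746  0.092  2.423  2.246  0.294 -0.908] 0.0 0.0
48 -25 -0.8 [-0.746  0.092  2.423  2.246  0.294 -0.908] 0.0 0.0
48 -15 0.2 [-0.856  0.102  2.412  1.819  0.443 -0.698] 0.0 0.0
48 -15 1.2 [-0.856  0.102  2.412  1.819  0.443 -0.698] 0.0 0.0
48 -15 2.2 [-0.856  0.102  2.412  1.819  0.443 -0.698] 0.0 0.0
48 -15 -0.8 [-0.856  0.102  2.412  1.819  0.443 -0.698] 0.0 0.0
```

```bash
cat > sim.py <<'E'
from fk import *
def run(q,wps,step=.04):
    p,T=fkT(q)
    for w in wps:
        n=max(1,int(np.ceil(np.linalg.norm(np.array(w[0])-p)/step)),int(np.ceil(abs(w[1])/.12)))
        sp=w[1]/n;tgt=np.array(w[0])
        for i in range(n):
            d=(tgt-p)/(n-i);Rt=T@Ro.from_euler('y',sp).as_matrix()
            q2,e,a=ik(p+d,Rt,q);dq=q2-q;q=q2;p,T=fkT(q)
            print(i,np.round(p,3),"tilt %.1f az %.1f"%(np.degrees(np.arccos(-T[2,1])),np.degrees(np.arctan2(T[1,1],T[0,1]))),"xz %.3f"%T[2,0],np.round(q,2),"maxdq %.2f"%abs(dq).max(),"e %.1f %.1f"%(e*1e3,a))
        print('--')
    return q
if __name__=="__main__":
    q=np.array([-0.6,0.392,0.13,0.111,1.919,1.473])
    q=run(q,[([.40,-.175,.13],0),([.476,-.211,.0186],0),([.47,-.20,.15],0)])
E
python3 sim.py
```

```text
0 [ 0.612 -0.255  0.889] tilt 40.4 az -25.1 xz 0.008 [-0.61  0.19  0.5   0.11  1.75  1.45] maxdq 0.37 e 0.0 0.0
1 [ 0.602 -0.251  0.851] tilt 40.4 az -25.1 xz 0.008 [-0.61  0.06  0.73  0.11  1.65  1.44] maxdq 0.22 e 0.0 0.0
2 [ 0.591 -0.247  0.813] tilt 40.4 az -25.1 xz 0.008 [-0.62 -0.03  0.9   0.12  1.57  1.42] maxdq 0.18 e 0.0 0.0
3 [ 0.581 -0.243  0.775] tilt 40.4 az -25.1 xz 0.008 [-0.62 -0.11  1.06  0.12  1.5   1.41] maxdq 0.15 e 0.0 0.0
4 [ 0.57  -0.239  0.737] tilt 40.4 az -25.1 xz 0.008 [-0.63 -0.18  1.19  0.13  1.43  1.39] maxdq 0.14 e 0.0 0.0
5 [ 0.559 -0.235  0.699] tilt 40.4 az -25.1 xz 0.008 [-0.64 -0.24  1.32  0.13  1.37  1.38] maxdq 0.12 e 0.0 0.0
6 [ 0.549 -0.231  0.661] tilt 40.4 az -25.1 xz 0.008 [-0.64 -0.3   1.43  0.14  1.32  1.37] maxdq 0.12 e 0.0 0.0
7 [ 0.538 -0.227  0.623] tilt 40.4 az -25.1 xz 0.008 [-0.65 -0.35  1.54  0.15  1.26  1.35] maxdq 0.11 e 0.0 0.0
8 [ 0.527 -0.223  0.585] tilt 40.4 az -25.1 xz 0.008 [-0.66 -0.4   1.65  0.15  1.21  1.33] maxdq 0.10 e 0.0 0.0
9 [ 0.517 -0.219  0.547] tilt 40.4 az -25.1 xz 0.008 [-0.67 -0.45  1.74  0.16  1.16  1.31] m
[... 1470 characters left out ...]
maxdq 0.17 e 0.0 0.0
2 [ 0.462 -0.204  0.047] tilt 39.6 az -25.2 xz 0.008 [-0.74 -0.07  2.42  1.01  0.22  0.32] maxdq 0.27 e 0.0 0.0
3 [ 0.472 -0.215  0.02 ] tilt 39.6 az -24.1 xz -0.001 [-0.75  0.06  2.38  1.38  0.21 -0.06] maxdq 0.38 e 5.7 0.7
--
0 [ 0.472 -0.211  0.053] tilt 39.6 az -24.1 xz -0.001 [-0.74 -0.05  2.39  0.99  0.24  0.35] maxdq 0.40 e 0.0 0.0
1 [ 0.471 -0.208  0.085] tilt 39.6 az -24.1 xz -0.001 [-0.73 -0.16  2.4   0.72  0.3   0.63] maxdq 0.28 e 0.0 0.0
2 [ 0.471 -0.204  0.118] tilt 39.6 az -24.1 xz -0.001 [-0.73 -0.25  2.4   0.55  0.38  0.82] maxdq 0.19 e 0.0 0.0
3 [ 0.47 -0.2   0.15] tilt 39.6 az -24.1 xz -0.001 [-0.72 -0.34  2.39  0.44  0.46  0.94] maxdq 0.12 e 0.0 0.0
--
```

Run:
```python
from h import *
planrows([.45,-.197,.25],19,0)
```

```text
[  0.5  20.8 -30.7] 0.0
[  0.5  20.8 -30.7] 0.0
[  0.5  20.8 -30.7] 0.0
[  0.5  20.8 -30.7] 0.0
[  0.5  20.8 -30.7] 0.0
[  0.5  20.8 -30.7] 0.0
[  0.5  20.8 -30.7] 0.0
[  0.5  20.8 -30.7] 0.0
[  0.5  20.8 -30.7] 0.0
[  0.5  20.8 -30.7] 0.0
[  0.5  20.8 -30.7] 0.0
[  0.5  20.8 -30.7] 0.0
[  0.5  20.8 -30.7] 0.0
[  0.5  20.8 -30.7] 0.0
[  0.5  20.8 -30.7] 0.0
[  0.5  20.8 -30.7] 0.0
[  0.5  20.8 -30.7] 0.0
[  0.5  20.8 -30.7] 0.0
[  0.5  20.8 -30.7] 0.0
```

Request:
jog_arm:
  plan:
    - [85, [0.5, 21, -31], 0]
    - [85, [0.5, 21, -31], 0]
    - [85, [0.5, 21, -31], 0]
    - [85, [0.5, 21, -31], 0]
    - [85, [0.5, 21, -31], 0]
    - [85, [0.5, 21, -31], 0]
    - [85, [0.5, 21, -31], 0]
    - [85, [0.5, 21, -31], 0]

```text
time_s: 16.12
tcp_pos: [0.561, -0.2364, 0.6785]
ee_rot: [-0.557, 0.851, -1.859]
wrist_force: [0.0, -0.8, 0.8]
finger_gap: 0.0849
```

Request:
jog_arm:
  plan:
    - [85, [0.5, 21, -31], 0]
    - [85, [0.5, 21, -31], 0]
    - [85, [0.5, 21, -31], 0]
    - [85, [0.5, 21, -31], 0]
    - [85, [0.5, 21, -31], 0]
    - [85, [0.5, 21, -31], 0]
    - [85, [0.5, 21, -31], 0]
    - [85, [0.5, 21, -31], 0]

```text
time_s: 16.78
tcp_pos: [0.4863, -0.2092, 0.3899]
ee_rot: [-0.557, 0.85, -1.859]
wrist_force: [0.5, 0.2, 0.5]
finger_gap: 0.0854
```

Run:
```python
from h import *
cmd(-22,57,41)
f=arm.grab_frame("wrist");cv2.imwrite("pics/w8.png",f["image"][:,:,::-1]);np.savez("w8.npz",**f)
planrows([.436,-.192,.115],5,0)
```

```text
t 16.7833 tcp [ 0.4863 -0.2092  0.3899] F [0.5 0.2 0.5] gap 0.0853783404067626 q [-0.706 -0.564  2.098  0.216  0.929  1.223]
[[-0.4161  0.5884  0.6933]
 [-0.9093 -0.2761 -0.3113]
 [ 0.0083 -0.76    0.6499]]
tool xyz [ -0.7 -11.6  39.3] tilt 40.537669333517734 az -25.142257543865735
wrist rel [ 0.34  -0.14   0.309] r 0.3497291098373224 elev 41.47622899860217 D 0.46678435969953436 q1deg -40.440906695836134
[  1.1  34.1 -40.4] 0.0
[  1.1  34.1 -40.4] 0.0
[  1.1  34.1 -40.4] 0.0
[  1.1  34.1 -40.4] 0.0
[  1.1  34.1 -40.4] 0.0
```

View pics/w8.png

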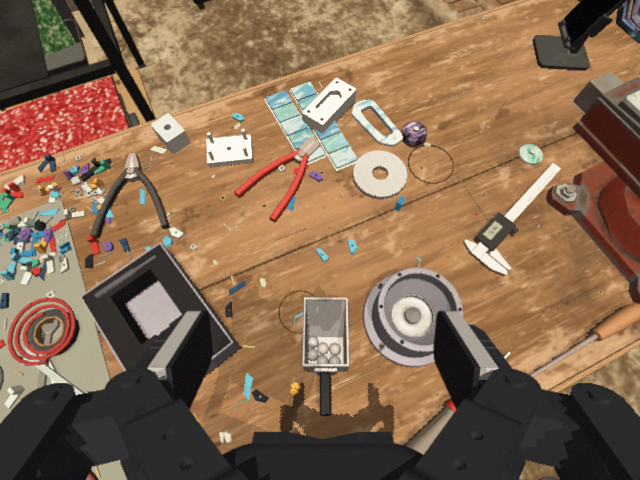

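Request:
jog_arm:
  plan:
    - [85, [1, 24, -29], 0]
    - [85, [1, 24, -29], 0]
    - [85, [1, 24, -29], 0]
    - [85, [1, 24, -29], 0]
    - [85, [1, 24, -29], 0]
    - [85, [0, 24, -29], 0]
    - [85, [0, 24, -29], 0]
    - [85, [0, 0, 0], 0]

```text
time_s: 17.5
tcp_pos: [0.4393, -0.1939, 0.1244]
ee_rot: [-0.561, 0.867, -1.852]
wrist_force: [-0.9, 0.3, -1.2]
finger_gap: 0.085
```

Run:
```python
from h import *
cmd(-22,57,41)
f=arm.grab_frame("wrist");cv2.imwrite("pics/w9.png",f["image"][:,:,::-1]);np.savez("w9.npz",**f)
planrows([.476,-.211,.019],4,0)
```

```text
t 17.5 tcp [ 0.4393 -0.1939  0.1244] F [-0.9  0.3 -1.2] gap 0.085005918066239 q [-0.769 -0.4    2.491  0.522  0.438  0.822]
[[-0.4157  0.5803  0.7003]
 [-0.9095 -0.2677 -0.318 ]
 [ 0.003  -0.7691  0.6391]]
tool xyz [ -0.9 -12.2  39.1] tilt 39.72541950947044 az -24.766703758942178
wrist rel [ 0.295 -0.127  0.046] r 0.3002470459788068 elev 8.695971608848884 D 0.30373866796960275 q1deg -44.08282809773008
[ -0.3  27.1 -10.5] 0.0
[ -0.3  27.1 -10.5] 0.0
[ -0.3  27.1 -10.5] 0.0
[ -0.3  27.1 -10.5] 0.0
```

View pics/w9.png

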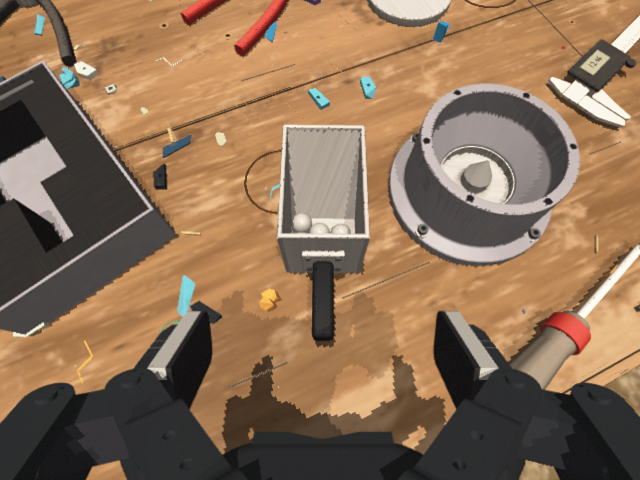

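Run:
```python
from h import *
f=np.load("w9.npz")
a=np.radians(-24.8);X=np.array([np.cos(a),np.sin(a),0]);Y=np.array([-X[1],X[0],0]);C=np.array([.514,-.2285,0])
pt=lambda x,y,z:C+x*X+y*Y+[0,0,z]
for n,p in dict(lipL=(.061,.028,.068),lipR=(.061,-.028,.068),bkL=(-.026,.028,.068),bkR=(-.026,-.028,.068),fL=(-.026,.028,0),hendT=(-.078,0,.041),hendB=(-.078,0,.025)).items(): print(n,np.round(proj(f,pt(*p)),1))
```

```text
lipL [[282.1 123.8]]
lipR [[363.9 124.1]]
bkL [[275.9 241.5]]
bkR [[369.4 241.8]]
fL [[285.5 275.1]]
hendT [[322.3 336.8]]
hendB [[322.2 340.4]]
```

Request:
jog_arm:
  plan:
    - [85, [0, 22, -9], 0]
    - [85, [0, 22, -9], 0]
    - [85, [0, 20, -8], 0]
    - [85, [0, 0, 0], 0]

```text
time_s: 17.88
tcp_pos: [0.4641, -0.2076, 0.0662]
ee_rot: [-0.556, 0.853, -1.857]
wrist_force: [0.3, 0.6, -0.4]
finger_gap: 0.0849
```

Run:
```python
from h import *
cmd(-22,57,41)
planrows([.476,-.211,.019],4,0)
```

```text
t 17.8833 tcp [ 0.4641 -0.2076  0.0662] F [ 0.3  0.6 -0.4] gap 0.08493100830862023 q [-0.747 -0.127  2.432  0.919  0.253  0.417]
[[-0.4157  0.5879  0.694 ]
 [-0.9095 -0.2737 -0.3129]
 [ 0.006  -0.7612  0.6484]]
tool xyz [ -0.8 -11.7  39.3] tilt 40.426047270040506 az -24.96612865446449
wrist rel [ 0.318 -0.139 -0.014] r 0.32782768834183107 elev -2.4968524607609623 D 0.32813921836640336 q1deg -42.81579869872883
[-0.5 11.  -5.3] 0.0
[-0.5 11.  -5.3] 0.0
[-0.5 11.  -5.3] 0.0
[-0.5 11.  -5.3] 0.0
```

Request:
jog_arm:
  plan:
    - [85, [-0.5, 11, -5], 0]
    - [85, [-0.5, 11, -5], 0]
    - [85, [-0.5, 11, -5], 0]
    - [85, [0, 0, 0], 0]

```text
time_s: 18.22
tcp_pos: [0.4728, -0.2133, 0.0353]
ee_rot: [-0.551, 0.847, -1.855]
wrist_force: [-0.4, -1.2, -0.0]
finger_gap: 0.0852
```

Run:
```python
from h import *
cmd(-22,57,41)
planrows([.476,-.211,.019],2,0)
f=arm.grab_frame("wrist");cv2.imwrite("pics/w10.png",f["image"][:,:,::-1])
f=arm.grab_frame("side");cv2.imwrite("pics/s10.png",cv2.resize(f["image"][150:330,130:350,::-1],None,fx=3,fy=3))
```

```text
t 18.2167 tcp [ 0.4728 -0.2133  0.0353] F [-0.4 -1.2 -0. ] gap 0.08520812868578556 q [-7.460e-01  2.000e-03  2.402e+00  1.331e+00  2.110e-01 -4.000e-03]
[[-0.4124  0.5939  0.6908]
 [-0.911  -0.2718 -0.3101]
 [ 0.0036 -0.7572  0.6531]]
tool xyz [ -0.8 -11.5  39.4] tilt 40.77779913520774 az -24.592457756394904
wrist rel [ 0.325 -0.146 -0.046] r 0.33744884599544156 elev -7.790474951834247 D 0.34059238131877567 q1deg -42.7562038935486
[-1.7  6.8 -4.6] 0.0
[-1.7  6.8 -4.6] 0.0
```

View pics/w10.png

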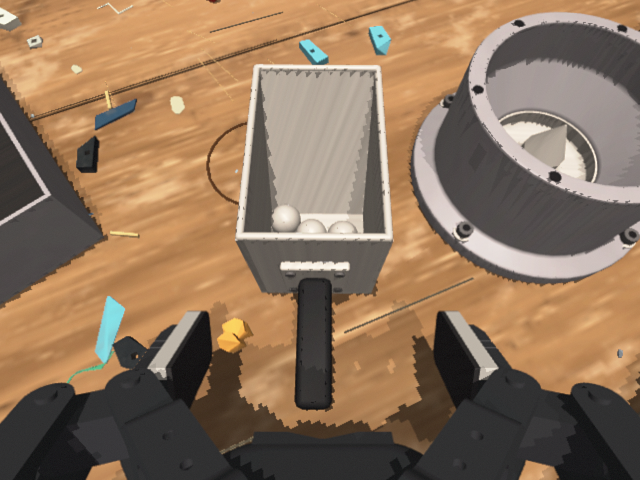

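View pics/s10.png

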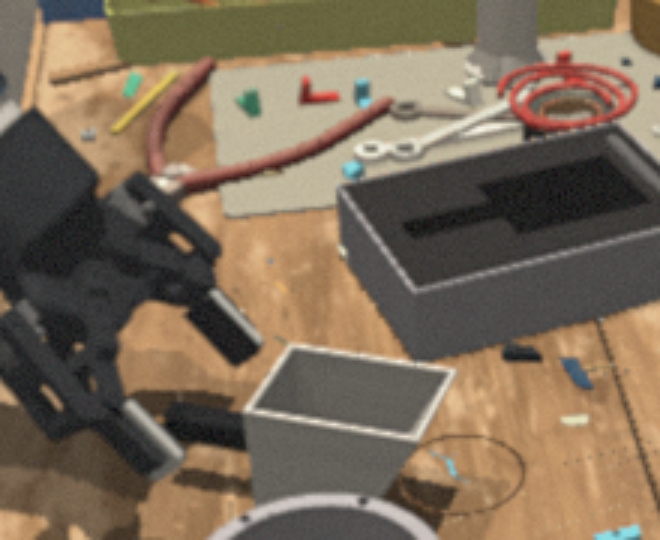

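Request:
jog_arm:
  plan:
    - [85, [-2, 6, -4], 0]
    - [85, [-2, 6, -4], 0]
    - [85, [0, 0, 0], 0]

```text
time_s: 18.57
tcp_pos: [0.4728, -0.2114, 0.0204]
ee_rot: [-0.549, 0.849, -1.85]
wrist_force: [0.3, 0.3, -0.3]
finger_gap: 0.0851
```

Run:
```python
from h import *
cmd(-22,57,41)
planrows([.476,-.211,.019],1,0)
f=arm.grab_frame("wrist");cv2.imwrite("pics/w11.png",f["image"][:,:,::-1])
```

```text
t 18.5667 tcp [ 0.4728 -0.2114  0.0204] F [ 0.3  0.3 -0.3] gap 0.08507112549724002 q [-0.746  0.05   2.398  1.527  0.21  -0.205]
[[-4.090e-01  5.954e-01  6.915e-01]
 [-9.125e-01 -2.666e-01 -3.103e-01]
 [-4.000e-04 -7.579e-01  6.524e-01]]
tool xyz [ -0.8 -11.5  39.3] tilt 40.72210069296689 az -24.117494533228374
wrist rel [ 0.325 -0.145 -0.061] r 0.3367587439624486 elev -10.245332128028958 D 0.34221530144602735 q1deg -42.72951983948848
[-1.7  2.9  1.2] 0.0
```

View pics/w11.png

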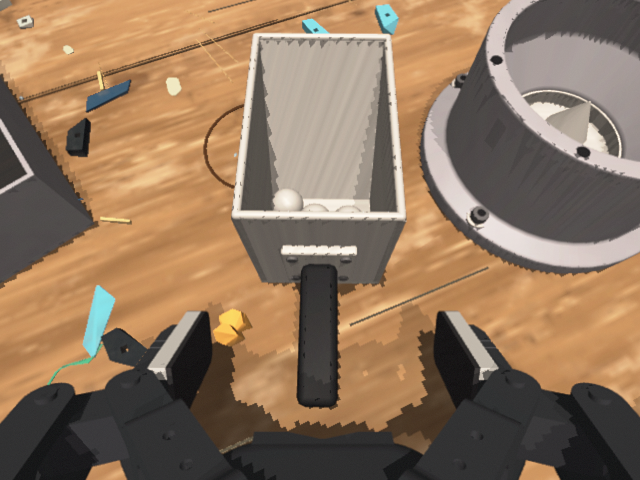

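Request:
jog_arm:
  plan:
    - [85, [-1.5, 2, 1], 0]
    - [8, [0, 0, 0], 0]
    - [8, [0, 0, 0], 0]
    - [8, [0, 0, 0], 0]
    - [8, [0, 0, 0], 0]
    - [8, [0, 0, 0], 0]
    - [8, [0, 0, 0], 0]
    - [8, [0, 0, 0], 0]

```text
time_s: 19.28
tcp_pos: [0.4738, -0.2109, 0.0181]
ee_rot: [-0.55, 0.851, -1.848]
wrist_force: [-1.5, 1.6, 2.8]
finger_gap: 0.0134
```

Request:
jog_arm:
  plan:
    - [8, [0, 0, 0], 0]
    - [8, [0, 0, 0], 0]

```text
time_s: 19.45
tcp_pos: [0.4738, -0.2109, 0.0181]
ee_rot: [-0.55, 0.851, -1.848]
wrist_force: [-2.7, 2.5, 3.5]
finger_gap: 0.0128
```

Run:
```python
from h import *
cmd(-22,57,41)
f=arm.grab_frame("wrist");cv2.imwrite("pics/w12.png",f["image"][:,:,::-1])
f=arm.grab_frame("side");cv2.imwrite("pics/s12.png",cv2.resize(f["image"][150:330,130:350,::-1],None,fx=3,fy=3))
```

```text
t 19.45 tcp [ 0.4738 -0.2109  0.0181] F [-2.7  2.5  3.5] gap 0.012774618920958589 q [-0.743  0.059  2.395  1.544  0.209 -0.22 ]
[[-0.4083  0.5945  0.6927]
 [-0.9128 -0.2646 -0.311 ]
 [-0.0017 -0.7593  0.6507]]
tool xyz [ -0.9 -11.6  39.3] tilt 40.59571528947368 az -23.988501074251175
wrist rel [ 0.326 -0.145 -0.063] r 0.3379792574036294 elev -10.53371044631477 D 0.3437726804486791 q1deg -42.591487037640896
```

View pics/w12.png

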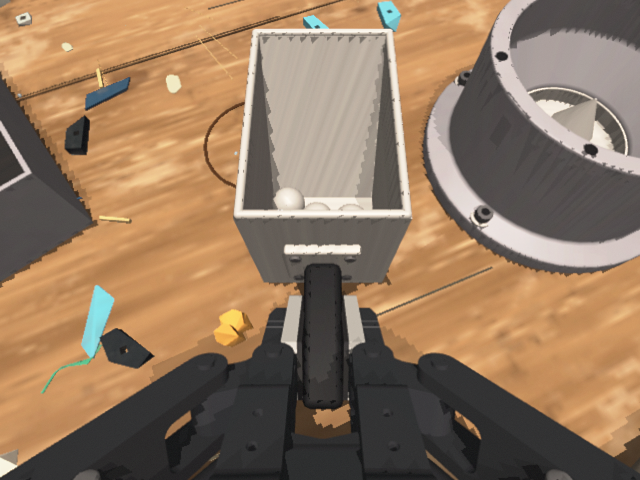

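View pics/s12.png

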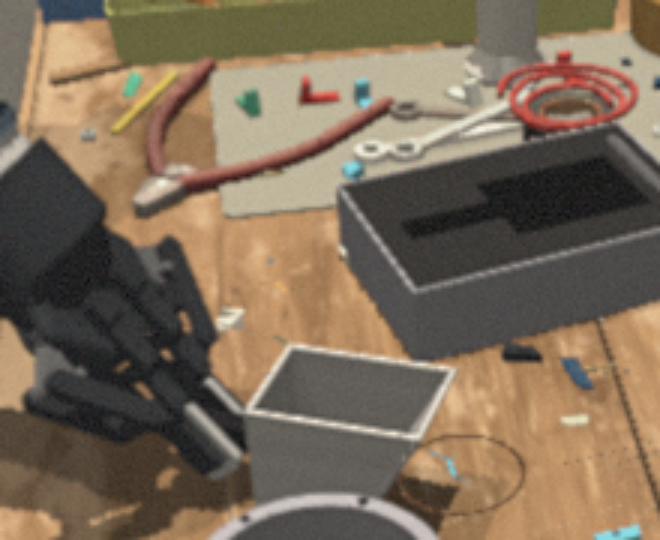

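Request:
jog_arm:
  plan:
    - [8, [0, -6, 5], 0]
    - [8, [0, -9, 8], 0]
    - [8, [0, -11, 9], 0]
    - [8, [0, -13, 11], 0]
    - [8, [0, -15, 13], 0]
    - [8, [0, -15, 13], 0]
    - [8, [0, -19, 16], 0]
    - [8, [0, 0, 0], 0]

```text
time_s: 20.22
tcp_pos: [0.4751, -0.2126, 0.1383]
ee_rot: [-0.548, 0.842, -1.852]
wrist_force: [0.8, -1.0, -1.0]
finger_gap: 0.0131
```

Run:
```python
from h import *
cmd(-22,57,41)
f=arm.grab_frame("side");cv2.imwrite("pics/s13.png",f["image"][:,:,::-1])
```

```text
t 20.2167 tcp [ 0.4751 -0.2126  0.1383] F [ 0.8 -1.  -1. ] gap 0.013069941928723768 q [-0.744 -0.294  2.396  0.554  0.405  0.805]
[[-0.4084  0.5986  0.6891]
 [-0.9128 -0.269  -0.3073]
 [ 0.0014 -0.7545  0.6563]]
tool xyz [ -0.8 -11.3  39.4] tilt 41.01680428251475 az -24.198033187837215
wrist rel [ 0.326 -0.146  0.056] r 0.338548012064306 elev 9.428411813095897 D 0.343184068386725 q1deg -42.627573026538094
```

View pics/s13.png

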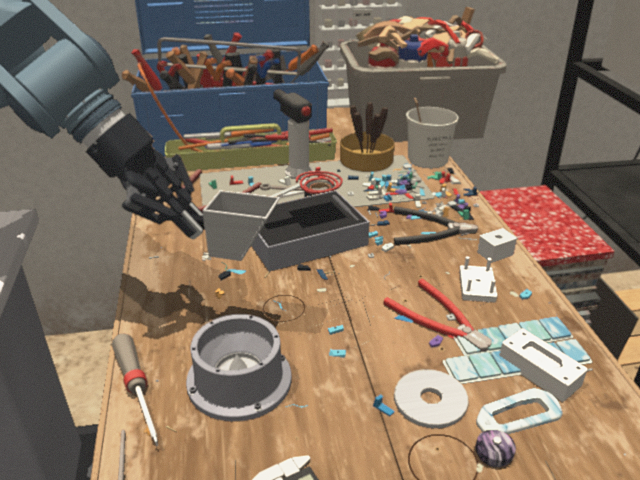

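```bash
cat > pour.py <<'E'
from fk import *
from h import st,arm
Rg=Ro.from_rotvec([-.55,.851,-1.848]).as_matrix();pg=np.array([.4738,-.2109,.0181])
Yc=-Rg[:,0].copy();Yc[2]=0;Yc/=np.linalg.norm(Yc);Xc=np.array([Yc[1],-Yc[0],0]);Zc=np.array([0,0,1.])
C0=np.array([.5145,-.229,0]);Rc=np.c_[Xc,Yc,Zc]
Rtc=Rg.T@Rc; ptc=Rg.T@(C0-pg)   # cup in tool
print("cup in tool",np.round(ptc,4))
lip=np.array([.061,0,.068]);H=np.array([.5065,-.3575,0])
pts={'lipL':(.061,.028,.068),'lipR':(.061,-.028,.068),'bkL':(-.026,.028,.068),'bkR':(-.026,-.028,.068),'bfL':(.023,.028,0),'bfR':(.023,-.028,0),'bbL':(-.026,.028,0),'bbR':(-.026,-.028,0)}
def at(phi,R0,liptgt):
    R=R0@Ro.from_euler('y',phi).as_matrix();Rcw=R@Rtc
    p=liptgt-Rcw@lip-R@ptc
    return p,R,Rcw
E
python3 - <<'E'
from pour import *
s,R0=st();q=s["joint_positions"]
for deg in (0,60,90,105,115,125,135,150,165,180):
    p,R,Rcw=at(-np.radians(deg),R0,H+[0,0,.08])
    t=Rcw@[.485,0,.875];n=Rcw@[-.875,0,.485]
    g=np.array([0,0,-1.])-n*(-n[2]);
    q2,e,a=ik(p,R,[-.7,.2,1.8,.1,1.2,1.0-np.radians(deg)])
    off=p-(H+[0,0,.08])
    P={k:np.round((off+R@ptc+Rcw@v)*1e3).astype(int) for k,v in pts.items()}
    print(deg,"tcp-lip",np.round(off,3),"cup tilt %.0f"%np.degrees(np.arccos(Rcw[2,2])),"wall slope(+=in) %.2f"%t[2],"desc dir az %.0f"%np.degrees(np.arctan2(g[1],g[0])),"comp lip %.2f side %.2f"%(g@t,g@Rcw[:,1]),np.round(q2,2),"e %.1f %.1f"%(e*1e3,a))
    print("   ",{k:list(map(int,v)) for k,v in P.items()})
E
```

```text
cup in tool [-0.0001  0.0427  0.022 ]
t 20.2667 tcp [ 0.4743 -0.2118  0.1358] F [ 0.4 -0.1 -2.1] gap 0.013233368858189966 q [-0.744 -0.291  2.398  0.558  0.404  0.801]
[[-4.080e-01  5.970e-01  6.908e-01]
 [-9.130e-01 -2.668e-01 -3.086e-01]
 [ 1.000e-04 -7.566e-01  6.539e-01]]
0 tcp-lip [-0.096  0.043 -0.05 ] cup tilt 0 wall slope(+=in) 0.88 desc dir az 156 comp lip -0.88 side 0.00 [-1.08  0.04  2.38  1.29  0.43 -0.23] e 0.0 0.0
    {'lipL': [11, 26, 0], 'lipR': [-11, -26, 0], 'bkL': [-68, 61, 0], 'bkR': [-91, 10, 0], 'bfL': [-23, 41, -68], 'bfR': [-46, -10, -68], 'bbL': [-68, 61, -68], 'bbR': [-91, 10, -68]}
60 tcp-lip [-0.097 -0.064 -0.013] cup tilt 38 wall slope(+=in) 0.57 desc dir az 178 comp lip -0.57 side 0.57 [-1.19  0.12  2.19  1.07  0.55 -1.12] e 0.0 0.0
    {'lipL': [-11, 20, -16], 'lipR': [11, -20, 16], 'bkL': [-91, -7, 5], 'bkR': [-69, -47, 37], 'bfL': [-46, -34, -60], 'bfR': [-24, -74, -28], 'bbL': [-91, -49, -48], 'bbR': [-69, -89, -16]}
90 tcp-lip [-0.064 -0.095  0.023] cup tilt 55 wall slope(+=in) 0.26 desc dir az -174 comp lip -0.26 side 0.65 [-1.15  0.13  2.08  0.94 
[... 1908 characters left out ...]
57], 'bbR': [60, -61, 75]}
165 tcp-lip [ 0.045 -0.052  0.094] cup tilt 81 wall slope(+=in) -0.33 desc dir az 170 comp lip 0.33 side 0.17 [-0.92  0.11  1.95  0.66  0.54 -2.29] e 0.0 0.0
    {'lipL': [-16, -22, -5], 'lipR': [16, 22, 5], 'bkL': [-13, -43, 80], 'bkR': [19, 2, 89], 'bfL': [41, -69, 21], 'bfR': [73, -24, 31], 'bbL': [43, -80, 69], 'bbR': [75, -35, 78]}
180 tcp-lip [ 0.059 -0.026  0.097] cup tilt 81 wall slope(+=in) -0.35 desc dir az 156 comp lip 0.35 side 0.00 [-0.87  0.09  1.96  0.62  0.51 -2.47] e 0.0 0.0
    {'lipL': [-11, -26, 0], 'lipR': [11, 26, 0], 'bkL': [0, -31, 86], 'bkR': [23, 20, 86], 'bfL': [55, -55, 27], 'bfR': [78, -4, 27], 'bbL': [62, -58, 76], 'bbR': [85, -7, 76]}
```

```bash
cat > stage.py <<'E'
from pour import *
def plan(tgts,n_each,q):
    "tgts: list of (phi_total_deg_from_R0, liptgt); prints rows"
    pass
E
python3 - <<'E'
from pour import *
from sim import run
s,R0=st();q=s["joint_positions"].copy();q[4]=max(q[4],.211)
np.savez("R0.npz",R0=R0)
p1,R1,_=at(-np.radians(100),R0,H+[.028,0,.17]);print(p1)
pA=s["tcp_pos"]
# rows
n=16;sp=-np.radians(100)/n;R=R0.copy()
pts_=[pA+(p1-pA)*np.array([i/n,i/n,min(1,i/8)]) for i in range(n+1)]
for i in range(n):
    print(np.round(R.T@((pts_[i+1]-pts_[i])*1e3),1),round(sp,4));R=R@Ro.from_euler('y',sp).as_matrix()
q=run(q,[(p,sp) for p in pts_[1:]])
E
```

```text
cup in tool [-0.0001  0.0427  0.022 ]
t 20.2667 tcp [ 0.4743 -0.2118  0.1358] F [ 0.4 -0.1 -2.1] gap 0.013233368858189966 q [-0.744 -0.291  2.398  0.558  0.404  0.801]
[[-4.080e-01  5.970e-01  6.908e-01]
 [-9.130e-01 -2.668e-01 -3.086e-01]
 [ 1.000e-04 -7.566e-01  6.539e-01]]
[ 0.48450699 -0.45659842  0.20618803]
[13.7 -2.2 10.9] -0.1091
[14.8 -2.2  9.4] -0.1091
[15.7 -2.2  7.7] -0.1091
[16.5 -2.2  5.9] -0.1091
[17.  -2.2  4.1] -0.1091
[17.4 -2.2  2.2] -0.1091
[17.5 -2.2  0.3] -0.1091
[17.5 -2.2 -1.6] -0.1091
[12.8  4.5 -7.2] -0.1091
[11.9  4.5 -8.5] -0.1091
[10.9  4.5 -9.8] -0.1091
[  9.8   4.5 -10.9] -0.1091
[  8.5   4.5 -11.9] -0.1091
[  7.2   4.5 -12.8] -0.1091
[  5.8   4.5 -13.5] -0.1091
[  4.3   4.5 -14. ] -0.1091
0 [ 0.475 -0.227  0.145] tilt 40.8 az -24.1 xz 0.071 [-0.77 -0.28  2.37  0.57  0.43  0.67] maxdq 0.13 e 0.0 0.0
--
0 [ 0.476 -0.242  0.153] tilt 40.8 az -24.1 xz 0.142 [-0.8  -0.27  2.35  0.58  0.46  0.53] maxdq 0.14 e 0.0 0.0
--
0 [ 0.476 -0.258  0.162] tilt 40.8 az -24.1 xz 0.210 [-0.83 -0.27  2.32  0.59  0.49  0.4 ] maxdq 0.13 e 0.0 0.0
--
0 [ 0.477 -0.273  0.171] 
[... 769 characters left out ...]
0.0 0.0
--
0 [ 0.481 -0.38   0.206] tilt 40.8 az -24.1 xz 0.609 [-1.   -0.12  2.11  0.65  0.64 -0.64] maxdq 0.13 e 0.0 0.0
--
0 [ 0.482 -0.395  0.206] tilt 40.8 az -24.1 xz 0.632 [-1.02 -0.09  2.08  0.66  0.64 -0.78] maxdq 0.13 e 0.0 0.0
--
0 [ 0.483 -0.411  0.206] tilt 40.8 az -24.1 xz 0.646 [-1.04 -0.06  2.05  0.67  0.65 -0.91] maxdq 0.13 e 0.0 0.0
--
0 [ 0.483 -0.426  0.206] tilt 40.8 az -24.1 xz 0.653 [-1.05 -0.03  2.03  0.68  0.66 -1.04] maxdq 0.13 e 0.0 0.0
--
0 [ 0.484 -0.441  0.206] tilt 40.8 az -24.1 xz 0.652 [-1.07 -0.    2.    0.69  0.67 -1.16] maxdq 0.13 e 0.0 0.0
--
0 [ 0.485 -0.457  0.206] tilt 40.8 az -24.1 xz 0.644 [-1.08  0.03  1.97  0.7   0.67 -1.29] maxdq 0.12 e 0.0 0.0
--
```

Request:
jog_arm:
  plan:
    - [8, [13.5, -2, 11], -0.06]
    - [8, [15, -2, 9.5], -0.11]
    - [8, [15.5, -2, 8], -0.11]
    - [8, [16.5, -2, 6], -0.11]
    - [8, [17, -2, 4], -0.11]
    - [8, [17.5, -2, 2], -0.11]
    - [8, [17.5, -2, 0.5], -0.11]
    - [8, [17.5, -2, -1.5], -0.11]

```text
time_s: 20.93
tcp_pos: [0.4747, -0.3353, 0.1965]
ee_rot: [-1.199, 0.284, -1.402]
wrist_force: [1.0, -0.3, -1.6]
finger_gap: 0.0127
```

Run:
```python
from h import *
cmd(-22,57,41)
f=arm.grab_frame("side");cv2.imwrite("pics/s14.png",f["image"][:,:,::-1])
```

```text
t 20.9333 tcp [ 0.4747 -0.3353  0.1965] F [ 1.  -0.3 -1.6] gap 0.012676483619252287 q [-0.963 -0.205  2.199  0.625  0.615 -0.226]
[[ 0.2417  0.5922  0.7686]
 [-0.8449 -0.2611  0.4669]
 [ 0.4772 -0.7623  0.4373]]
tool xyz [ 28.5 -11.8  27. ] tilt 40.33336431420487 az -23.789201469474257
wrist rel [ 0.327 -0.27   0.116] r 0.40875509178562547 elev 15.88783040869783 D 0.4249899295164024 q1deg -55.191464358091
```

View pics/s14.png

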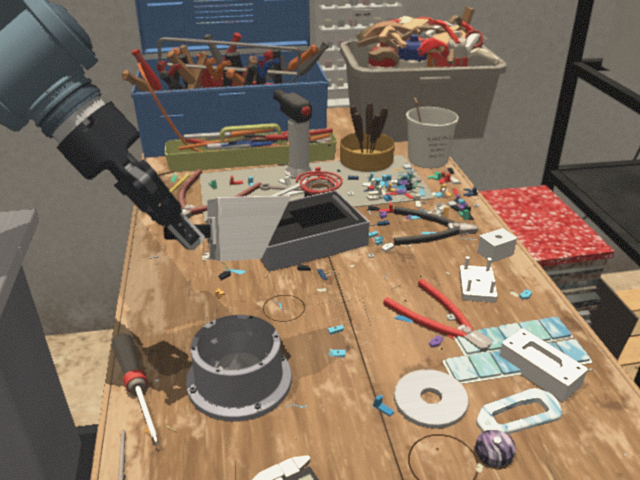

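```bash
cat >> pour.py <<'E'
def phi_now():
    s=arm.read_state();R=Ro.from_rotvec(s["ee_rot"]).as_matrix();R0=np.load("R0.npz")["R0"]
    rv=Ro.from_matrix(R0.T@R).as_rotvec();return s,R,np.degrees(rv)
def goto(phi,liptgt,n):
    "rows from the present pose to spin phi (deg, positive number) with the lip at liptgt"
    s,R,rv=phi_now();now=-rv[1] if rv[1]<0 else 360-rv[1]
    if now>200: now=360-now
    sp=-np.radians(phi-now)/n
    Rcw=R@Rtc;lp=s["tcp_pos"]+R@ptc+Rcw@lip
    print("phi",np.round(rv,1),"lip now rel H",np.round(lp-H,4),"cup tilt",round(np.degrees(np.arccos(Rcw[2,2])),1))
    p=s["tcp_pos"]
    for i in range(n):
        R2=R@Ro.from_euler('y',sp).as_matrix();L2=lp+(np.array(liptgt)-lp)*(i+1)/n
        p2=L2-R2@Rtc@lip-R2@ptc
        print([8,list(np.round(R.T@(p2-p)*1e3,1)),round(sp,3)]);R=R2;p=p2
    print("end tcp",p)
E
python3 - <<'E'
from pour import *
goto(100,H+[.028,0,.165],8)
E
```

```text
cup in tool [-0.0001  0.0427  0.022 ]
phi [ -0.2 -47.9   0. ] lip now rel H [0.0736 0.0633 0.2253] cup tilt 30.8
[8, [np.float64(14.4), np.float64(4.5), np.float64(-10.6)], np.float64(-0.114)]
[8, [np.float64(13.1), np.float64(4.5), np.float64(-10.8)], np.float64(-0.114)]
[8, [np.float64(11.8), np.float64(4.5), np.float64(-10.7)], np.float64(-0.114)]
[8, [np.float64(10.5), np.float64(4.5), np.float64(-10.5)], np.float64(-0.114)]
[8, [np.float64(9.2), np.float64(4.5), np.float64(-10.2)], np.float64(-0.114)]
[8, [np.float64(8.0), np.float64(4.5), np.float64(-9.7)], np.float64(-0.114)]
[8, [np.float64(6.9), np.float64(4.5), np.float64(-9.1)], np.float64(-0.114)]
[8, [np.float64(5.8), np.float64(4.5), np.float64(-8.4)], np.float64(-0.114)]
end tcp [ 0.48456094 -0.4565759   0.20132392]
```

Request:
jog_arm:
  plan:
    - [8, [14, 4.5, -10.5], -0.11]
    - [8, [13, 4.5, -11], -0.114]
    - [8, [12, 4.5, -10.5], -0.114]
    - [8, [10.5, 4.5, -10.5], -0.114]
    - [8, [9, 4.5, -10], -0.114]
    - [8, [8, 4.5, -10], -0.114]
    - [8, [7, 4.5, -9], -0.1]
    - [8, [6, 4.5, -8.5], -0.08]

```text
time_s: 21.65
tcp_pos: [0.4837, -0.4527, 0.1964]
ee_rot: [-1.675, -0.317, -0.778]
wrist_force: [0.4, -0.1, -2.3]
finger_gap: 0.0132
```

Run:
```python
from pour import *
st()
goto(108,H+[.03,0.0,.105],6)
from h import *
f=arm.grab_frame("side");cv2.imwrite("pics/s15.png",f["image"][:,:,::-1])
f=arm.grab_frame("top");cv2.imwrite("pics/t15.png",f["image"][:,:,::-1])
```

```text
cup in tool [-0.0001  0.0427  0.022 ]
t 21.65 tcp [ 0.4837 -0.4527  0.1964] F [ 0.4 -0.1 -2.3] gap 0.013232682423531419 q [-1.082  0.027  1.985  0.705  0.666 -1.245]
[[ 0.739   0.5926  0.3205]
 [-0.1997 -0.2616  0.9443]
 [ 0.6434 -0.7618 -0.075 ]]
phi [ -0.2 -96.8   0.5] lip now rel H [0.0314 0.0032 0.1644] cup tilt 58.1
[8, [np.float64(-2.8), np.float64(7.5), np.float64(0.2)], np.float64(-0.032)]
[8, [np.float64(-2.8), np.float64(7.5), np.float64(0.4)], np.float64(-0.032)]
[8, [np.float64(-2.8), np.float64(7.5), np.float64(0.7)], np.float64(-0.032)]
[8, [np.float64(-2.7), np.float64(7.5), np.float64(0.9)], np.float64(-0.032)]
[8, [np.float64(-2.7), np.float64(7.5), np.float64(1.1)], np.float64(-0.032)]
[8, [np.float64(-2.7), np.float64(7.5), np.float64(1.3)], np.float64(-0.032)]
end tcp [ 0.49908739 -0.45813229  0.15085641]
```

View pics/s15.png

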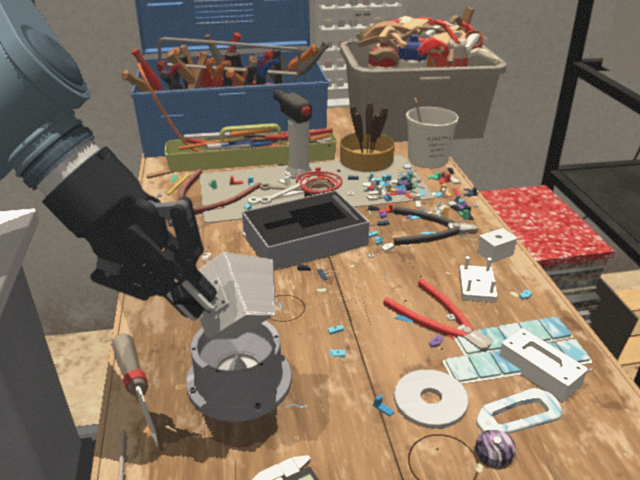

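View pics/t15.png

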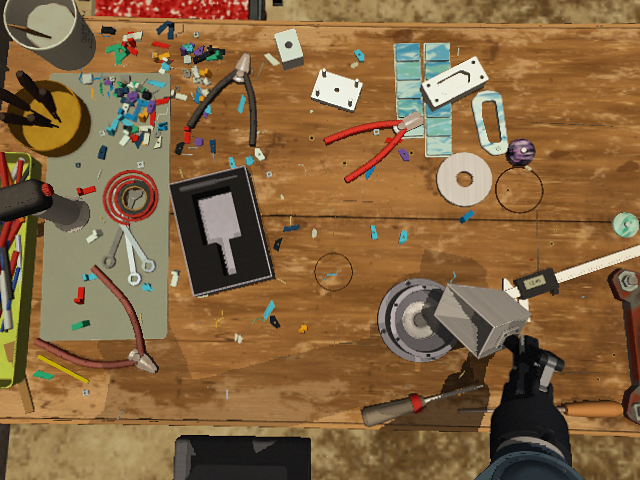

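Run:
```python
from pour import *
from h import *
s,R,rv=phi_now();f=arm.grab_frame("top")
for k,v in pts.items(): print(k,np.round(proj(f,s["tcp_pos"]+R@ptc+R@Rtc@np.array(v)),1))
cv2.imwrite("pics/t15c.png",cv2.resize(f["image"][260:380,360:560,::-1],None,fx=4,fy=4))
```

```text
cup in tool [-0.0001  0.0427  0.022 ]
lipL [[431. 314.]]
lipR [[445.3 282.2]]
bkL [[477.3 360.4]]
bkR [[494.9 328.1]]
bfL [[485.1 320.9]]
bfR [[501.5 289.9]]
bbL [[512.3 346. ]]
bbR [[530.7 314.8]]
```

View pics/t15c.png

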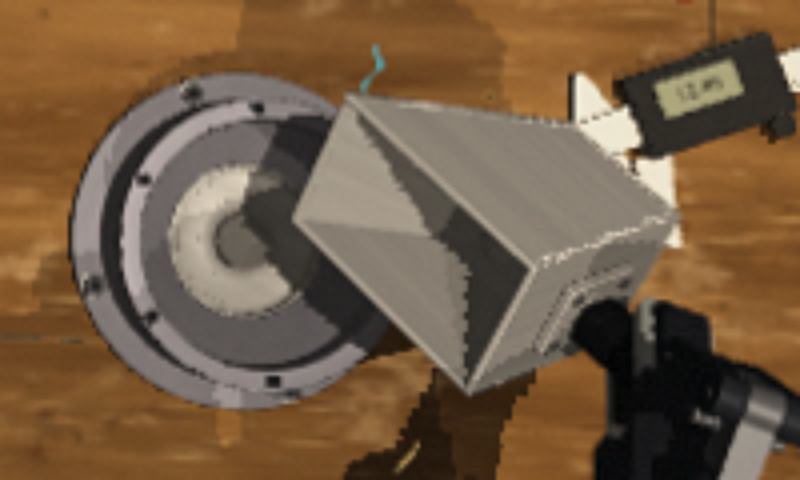

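Request:
jog_arm:
  plan:
    - [8, [-3, 7.5, 0], -0.03]
    - [8, [-3, 7.5, 0.5], -0.03]
    - [8, [-3, 7.5, 0.5], -0.03]
    - [8, [-3, 7.5, 1], -0.03]
    - [8, [-2.5, 7.5, 1], -0.03]
    - [8, [-2.5, 7.5, 1], -0.03]
    - [8, [0, 0, 0], 0]

```text
time_s: 22.38
tcp_pos: [0.4984, -0.4564, 0.1508]
ee_rot: [-1.746, -0.439, -0.631]
wrist_force: [-0.1, -0.4, -2.6]
finger_gap: 0.0129
```

Run:
```python
from pour import *
goto(135,H+[.030,0.0,.096],12)
```

```text
cup in tool [-0.0001  0.0427  0.022 ]
phi [-1.000e-01 -1.069e+02  6.000e-01] lip now rel H [0.031  0.0017 0.1064] cup tilt 62.8
[8, [np.float64(4.0), np.float64(0.6), np.float64(0.1)], np.float64(-0.041)]
[8, [np.float64(4.0), np.float64(0.6), np.float64(0.1)], np.float64(-0.041)]
[8, [np.float64(4.0), np.float64(0.6), np.float64(0.2)], np.float64(-0.041)]
[8, [np.float64(4.0), np.float64(0.6), np.float64(0.2)], np.float64(-0.041)]
[8, [np.float64(4.0), np.float64(0.6), np.float64(0.2)], np.float64(-0.041)]
[8, [np.float64(4.0), np.float64(0.6), np.float64(0.2)], np.float64(-0.041)]
[8, [np.float64(4.0), np.float64(0.6), np.float64(0.3)], np.float64(-0.041)]
[8, [np.float64(4.0), np.float64(0.6), np.float64(0.3)], np.float64(-0.041)]
[8, [np.float64(4.0), np.float64(0.6), np.float64(0.3)], np.float64(-0.041)]
[8, [np.float64(4.1), np.float64(0.6), np.float64(0.3)], np.float64(-0.041)]
[8, [np.float64(4.1), np.float64(0.6), np.float64(0.3)], np.float64(-0.041)]
[8, [np.float64(4.1), np.float64(0.6), np.float64(0.4)], np.float64(-0.041)]
end tcp [ 0.54153129 -0.4469744   0.17082238]
```

Request:
jog_arm:
  plan:
    - [8, [4, 0.6, 0], -0.04]
    - [8, [4, 0.6, 0], -0.04]
    - [8, [4, 0.6, 0.2], -0.04]
    - [8, [4, 0.6, 0.2], -0.04]
    - [8, [4, 0.6, 0.2], -0.04]
    - [8, [4, 0.6, 0.2], -0.04]
    - [8, [4, 0.6, 0.3], -0.04]
    - [8, [4, 0.6, 0.3], -0.04]

```text
time_s: 23.05
tcp_pos: [0.5274, -0.4545, 0.1687]
ee_rot: [-1.857, -0.662, -0.351]
wrist_force: [0.2, -0.1, -3.6]
finger_gap: 0.0135
```

Run:
```python
from pour import *
from h import *
goto(150,H+[.030,0.0,.092],12)
f=arm.grab_frame("top");cv2.imwrite("pics/t16c.png",cv2.resize(f["image"][260:380,360:560,::-1],None,fx=4,fy=4))
f=arm.grab_frame("side");cv2.imwrite("pics/s16.png",cv2.resize(f["image"][220:420,150:350,::-1],None,fx=3,fy=3))
```

```text
cup in tool [-0.0001  0.0427  0.022 ]
phi [-1.000e-01 -1.253e+02  4.000e-01] lip now rel H [ 0.0312 -0.001   0.103 ] cup tilt 70.6
[8, [np.float64(3.5), np.float64(0.6), np.float64(0.5)], np.float64(-0.036)]
[8, [np.float64(3.5), np.float64(0.6), np.float64(0.5)], np.float64(-0.036)]
[8, [np.float64(3.5), np.float64(0.6), np.float64(0.5)], np.float64(-0.036)]
[8, [np.float64(3.5), np.float64(0.6), np.float64(0.6)], np.float64(-0.036)]
[8, [np.float64(3.6), np.float64(0.6), np.float64(0.6)], np.float64(-0.036)]
[8, [np.float64(3.6), np.float64(0.6), np.float64(0.6)], np.float64(-0.036)]
[8, [np.float64(3.6), np.float64(0.6), np.float64(0.6)], np.float64(-0.036)]
[8, [np.float64(3.6), np.float64(0.6), np.float64(0.6)], np.float64(-0.036)]
[8, [np.float64(3.6), np.float64(0.6), np.float64(0.6)], np.float64(-0.036)]
[8, [np.float64(3.7), np.float64(0.6), np.float64(0.7)], np.float64(-0.036)]
[8, [np.float64(3.7), np.float64(0.6), np.float64(0.7)], np.float64(-0.036)]
[8, [np.float64(3.7), np.float64(0.6), np.float64(0.7)], np.float64(-0.036)]
end tcp [ 0.56308903 -0.43095355  0.17875811]
```

View pics/t16c.png

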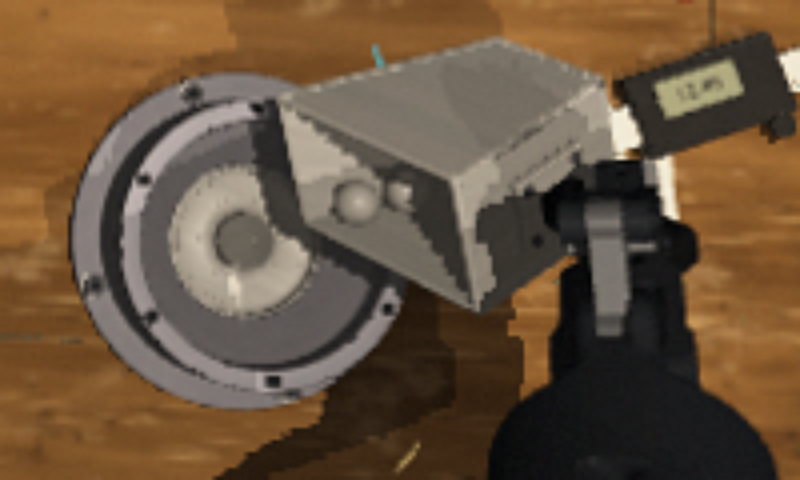

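View pics/s16.png

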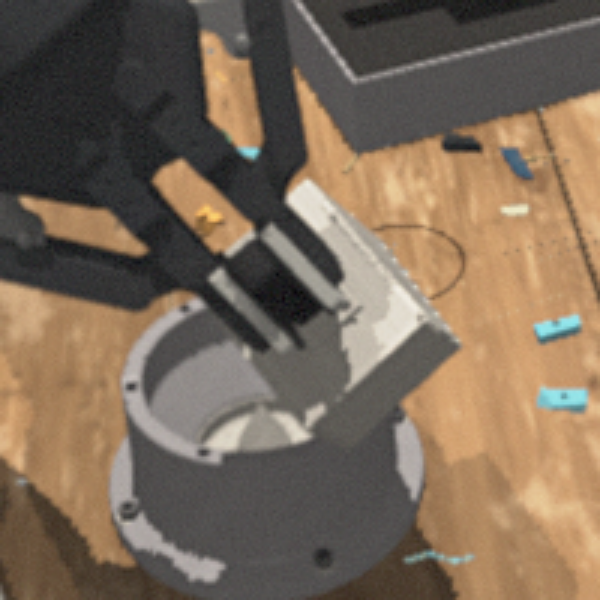

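Request:
jog_arm:
  plan:
    - [8, [3.5, 0.6, 0.5], -0.036]
    - [8, [3.5, 0.6, 0.5], -0.036]
    - [8, [3.5, 0.6, 0.5], -0.036]
    - [8, [3.5, 0.6, 0.6], -0.036]
    - [8, [3.5, 0.6, 0.6], -0.036]
    - [8, [3.5, 0.6, 0.6], -0.036]
    - [8, [3.5, 0.6, 0.6], -0.036]
    - [8, [3.5, 0.6, 0.6], -0.036]

```text
time_s: 23.82
tcp_pos: [0.5513, -0.4414, 0.1767]
ee_rot: [-1.926, -0.855, -0.084]
wrist_force: [-0.8, 0.1, -1.4]
finger_gap: 0.0133
```

Run:
```python
from pour import *
from h import *
goto(172,H+[.027,0.0,.088],12)
f=arm.grab_frame("top");cv2.imwrite("pics/t17c.png",cv2.resize(f["image"][260:380,360:560,::-1],None,fx=4,fy=4))
```

```text
cup in tool [-0.0001  0.0427  0.022 ]
phi [  -0.  -141.8    0.4] lip now rel H [ 0.03   -0.0011  0.0958] cup tilt 75.9
[8, [np.float64(4.5), np.float64(0.3), np.float64(0.6)], np.float64(-0.044)]
[8, [np.float64(4.6), np.float64(0.3), np.float64(0.6)], np.float64(-0.044)]
[8, [np.float64(4.6), np.float64(0.3), np.float64(0.6)], np.float64(-0.044)]
[8, [np.float64(4.6), np.float64(0.3), np.float64(0.6)], np.float64(-0.044)]
[8, [np.float64(4.6), np.float64(0.3), np.float64(0.7)], np.float64(-0.044)]
[8, [np.float64(4.7), np.float64(0.3), np.float64(0.7)], np.float64(-0.044)]
[8, [np.float64(4.7), np.float64(0.3), np.float64(0.7)], np.float64(-0.044)]
[8, [np.float64(4.7), np.float64(0.3), np.float64(0.7)], np.float64(-0.044)]
[8, [np.float64(4.7), np.float64(0.3), np.float64(0.7)], np.float64(-0.044)]
[8, [np.float64(4.8), np.float64(0.3), np.float64(0.7)], np.float64(-0.044)]
[8, [np.float64(4.8), np.float64(0.3), np.float64(0.7)], np.float64(-0.044)]
[8, [np.float64(4.8), np.float64(0.3), np.float64(0.7)], np.float64(-0.044)]
end tcp [ 0.58624934 -0.3980992   0.18390924]
```

View pics/t17c.png

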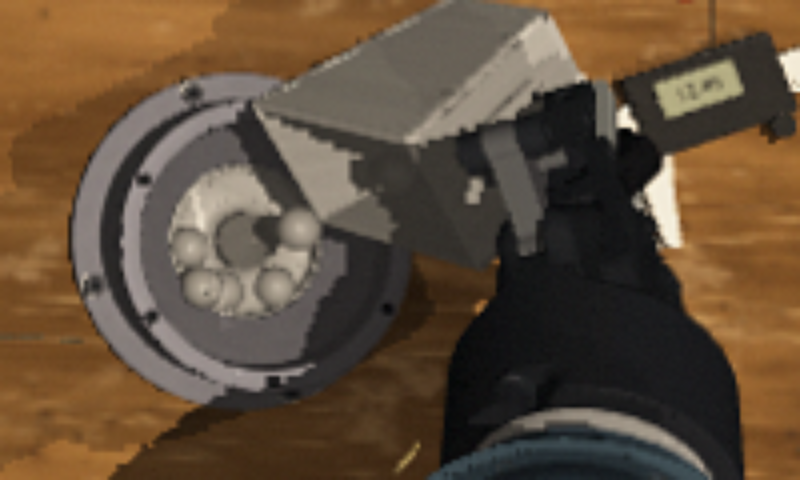

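Request:
jog_arm:
  plan:
    - [8, [4.5, 0.3, 0.6], -0.044]
    - [8, [4.5, 0.3, 0.6], -0.044]
    - [8, [4.5, 0.3, 0.6], -0.044]
    - [8, [4.5, 0.3, 0.6], -0.044]
    - [8, [4.5, 0.3, 0.7], -0.044]
    - [8, [4.5, 0.3, 0.7], -0.044]
    - [8, [4.5, 0.3, 0.7], -0.044]
    - [8, [4.5, 0.3, 0.7], -0.044]

```text
time_s: 24.53
tcp_pos: [0.5755, -0.4154, 0.1835]
ee_rot: [-1.972, -1.085, 0.263]
wrist_force: [-0.3, 0.1, -1.7]
finger_gap: 0.0131
```

Run:
```python
from pour import *
from h import *
st()
goto(172,H+[.027,0.0,.12],4)
f=arm.grab_frame("top");cv2.imwrite("pics/t18c.png",cv2.resize(f["image"][260:380,360:560,::-1],None,fx=4,fy=4))
```

```text
cup in tool [-0.0001  0.0427  0.022 ]
t 24.5333 tcp [ 0.5755 -0.4154  0.1835] F [-0.3  0.1 -1.7] gap 0.013095136751585967 q [-0.894  0.138  1.895  0.614  0.543 -2.171]
[[ 0.6018  0.5944 -0.5335]
 [ 0.7727 -0.2644  0.5771]
 [ 0.202  -0.7595 -0.6184]]
phi [   0.  -162.     0.4] lip now rel H [ 0.0272 -0.0012  0.0905] cup tilt 80.0
[8, [np.float64(6.6), np.float64(-5.7), np.float64(-4.3)], np.float64(-0.044)]
[8, [np.float64(6.4), np.float64(-5.7), np.float64(-4.3)], np.float64(-0.044)]
[8, [np.float64(6.2), np.float64(-5.7), np.float64(-4.4)], np.float64(-0.044)]
[8, [np.float64(6.0), np.float64(-5.7), np.float64(-4.4)], np.float64(-0.044)]
end tcp [ 0.58623167 -0.39808746  0.21592393]
```

View pics/t18c.png

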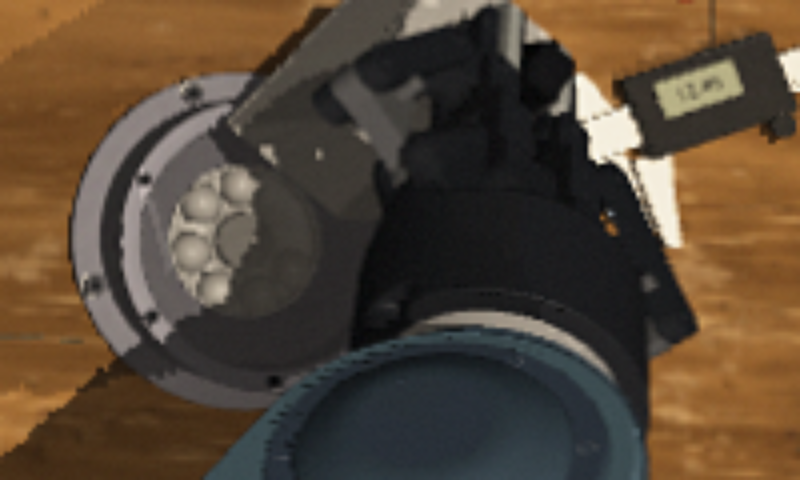

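Request:
jog_arm:
  plan:
    - [8, [4, -15, -12], 0]
    - [8, [7, -26, -21], 0]
    - [8, [7, -26, -21], 0]
    - [8, [7, -26, -21], 0]

```text
time_s: 24.92
tcp_pos: [0.5749, -0.4146, 0.3064]
ee_rot: [-1.971, -1.083, 0.261]
wrist_force: [0.9, -0.9, -1.6]
finger_gap: 0.0132
```

```bash
cat > back.py <<'E'
from pour import *
from sim import run
import sys
def back(tgt,n,zfirst=1.0,phi_end=0,do=True):
    s,R,rv=phi_now();R0=np.load("R0.npz")["R0"]
    now=-rv[1];sp=np.radians(now-phi_end)/n;p0=s["tcp_pos"];P=[p0+(np.array(tgt)-p0)*(i/n) for i in range(n+1)]
    print("phi",rv)
    for i in range(n):
        print([8,[float(v) for v in np.round(R.T@(P[i+1]-P[i])*1e3,1)],round(sp,3)]);R=R@Ro.from_euler('y',sp).as_matrix()
    if do: run(np.clip(s["joint_positions"],LIM[:,0]+.001,LIM[:,1]-.001),[(p,sp) for p in P[1:]])
E
python3 - <<'E'
from back import *
from h import *
st()
back([.50,-.25,.22],24)
f=arm.grab_frame("top");cv2.imwrite("pics/t19c.png",cv2.resize(f["image"][260:380,360:560,::-1],None,fx=4,fy=4))
E
```

```text
cup in tool [-0.0001  0.0427  0.022 ]
t 24.9167 tcp [ 0.5749 -0.4146  0.3064] F [ 0.9 -0.9 -1.6] gap 0.01318869533251197 q [-0.893 -0.006  1.805  0.454  0.745 -1.969]
[[ 0.6034  0.5936 -0.5325]
 [ 0.771  -0.2639  0.5795]
 [ 0.2035 -0.7602 -0.6169]]
phi [ 3.53031309e-02 -1.61823825e+02  4.68557722e-01]
[8, [2.7, -0.9, 7.9], np.float64(0.118)]
[8, [1.7, -0.9, 8.1], np.float64(0.118)]
[8, [0.8, -0.9, 8.3], np.float64(0.118)]
[8, [-0.2, -0.9, 8.3], np.float64(0.118)]
[8, [-1.2, -0.9, 8.2], np.float64(0.118)]
[8, [-2.1, -0.9, 8.0], np.float64(0.118)]
[8, [-3.1, -0.9, 7.7], np.float64(0.118)]
[8, [-3.9, -0.9, 7.3], np.float64(0.118)]
[8, [-4.8, -0.9, 6.8], np.float64(0.118)]
[8, [-5.5, -0.9, 6.2], np.float64(0.118)]
[8, [-6.2, -0.9, 5.5], np.float64(0.118)]
[8, [-6.8, -0.9, 4.7], np.float64(0.118)]
[8, [-7.3, -0.9, 3.9], np.float64(0.118)]
[8, [-7.7, -0.9, 3.0], np.float64(0.118)]
[8, [-8.0, -0.9, 2.1], np.float64(0.118)]
[8, [-8.2, -0.9, 1.1], np.float64(0.118)]
[8, [-8.3, -0.9, 0.1], np.float64(0.118)]
[8, [-8.3, -0.9, -0.8], np.float64(0.118)]
[8, [-8.1, -0.9, -1.8], np.float64(0.118)]

[... 2272 characters left out ...]
e 0.0 0.0
--
0 [ 0.516 -0.284  0.238] tilt 40.5 az -24.0 xz 0.360 [-0.8  -0.25  2.15  0.44  0.61  0.32] maxdq 0.12 e 0.0 0.0
--
0 [ 0.512 -0.277  0.234] tilt 40.5 az -24.0 xz 0.294 [-0.8  -0.26  2.17  0.43  0.61  0.45] maxdq 0.12 e 0.0 0.0
--
0 [ 0.509 -0.271  0.231] tilt 40.5 az -24.0 xz 0.224 [-0.79 -0.28  2.19  0.43  0.6   0.57] maxdq 0.12 e 0.0 0.0
--
0 [ 0.506 -0.264  0.227] tilt 40.5 az -24.0 xz 0.151 [-0.78 -0.29  2.2   0.43  0.6   0.7 ] maxdq 0.12 e 0.0 0.0
--
0 [ 0.503 -0.257  0.224] tilt 40.5 az -24.0 xz 0.075 [-0.78 -0.3   2.22  0.42  0.59  0.82] maxdq 0.13 e 0.0 0.0
--
0 [ 0.5  -0.25  0.22] tilt 40.5 az -24.0 xz -0.001 [-0.77 -0.31  2.24  0.42  0.58  0.95] maxdq 0.13 e 0.0 0.0
--
```

View pics/t19c.png

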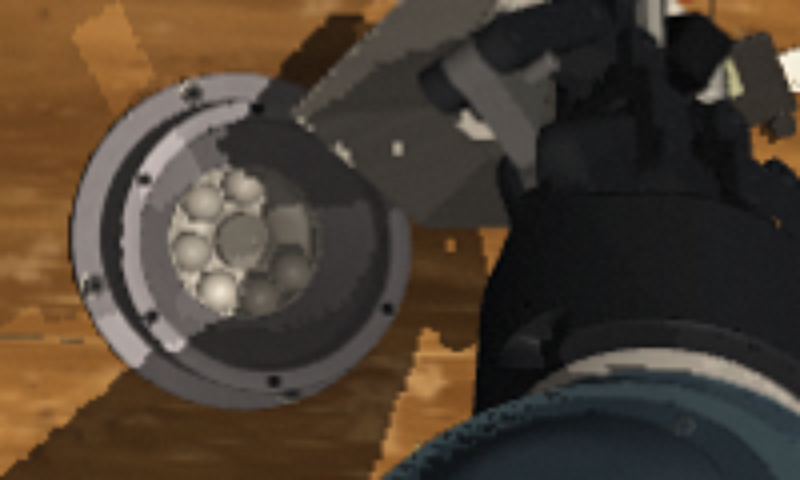

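All six balls are in the race ((242,187), (204,203), (192,251), (218,292), (262,293), (291,268) in the crop). Bringing the cup back upright.

Request:
jog_arm:
  plan:
    - [8, [2.5, -1, 8], 0.08]
    - [8, [2, -1, 8], 0.118]
    - [8, [1, -1, 8], 0.118]
    - [8, [0, -1, 8], 0.118]
    - [8, [-1, -1, 8], 0.118]
    - [8, [-2, -1, 8], 0.118]
    - [8, [-3, -1, 8], 0.118]
    - [8, [-4, -1, 7], 0.118]

```text
time_s: 25.63
tcp_pos: [0.5488, -0.361, 0.2764]
ee_rot: [-1.767, -0.474, -0.594]
wrist_force: [-0.1, -1.0, -1.1]
finger_gap: 0.0132
```

Request:
jog_arm:
  plan:
    - [8, [-5, -1, 7], 0.118]
    - [8, [-5.5, -1, 6], 0.118]
    - [8, [-6, -1, 5.5], 0.118]
    - [8, [-7, -1, 5], 0.118]
    - [8, [-7, -1, 4], 0.118]
    - [8, [-7.5, -1, 3], 0.118]
    - [8, [-8, -1, 2], 0.118]
    - [8, [-8, -1, 1], 0.118]

```text
time_s: 26.3
tcp_pos: [0.5221, -0.3076, 0.2475]
ee_rot: [-1.289, 0.186, -1.317]
wrist_force: [0.0, -0.6, -2.0]
finger_gap: 0.0129
```

Run:
```python
from back import *
st()
back([.485,-.225,.18],9,do=False)
```

```text
cup in tool [-0.0001  0.0427  0.022 ]
t 26.3 tcp [ 0.5221 -0.3076  0.2475] F [ 0.  -0.6 -2. ] gap 0.012903992085445655 q [-0.832 -0.219  2.111  0.457  0.635 -0.096]
[[ 0.3415  0.5942  0.7283]
 [-0.7723 -0.2643  0.5777]
 [ 0.5357 -0.7597  0.3686]]
phi [ -0.21535902 -55.54047856   0.19615466]
[8, [-12.5, 0.8, -0.5], np.float64(0.108)]
[8, [-12.4, 0.8, -1.8], np.float64(0.108)]
[8, [-12.1, 0.8, -3.1], np.float64(0.108)]
[8, [-11.7, 0.8, -4.4], np.float64(0.108)]
[8, [-11.2, 0.8, -5.6], np.float64(0.108)]
[8, [-10.5, 0.8, -6.8], np.float64(0.108)]
[8, [-9.7, 0.8, -7.9], np.float64(0.108)]
[8, [-8.8, 0.8, -8.9], np.float64(0.108)]
[8, [-7.8, 0.8, -9.8], np.float64(0.108)]
```

Request:
jog_arm:
  plan:
    - [8, [-12.5, 1, -0.5], 0.108]
    - [8, [-12.5, 1, -2], 0.108]
    - [8, [-12, 1, -3], 0.108]
    - [8, [-11.5, 1, -4.5], 0.108]
    - [8, [-11, 1, -5.5], 0.108]
    - [8, [-10.5, 1, -7], 0.108]
    - [8, [-10, 1, -8], 0.108]
    - [8, [-9, 1, -9], 0.108]

```text
time_s: 26.97
tcp_pos: [0.4891, -0.2349, 0.1858]
ee_rot: [-0.643, 0.78, -1.801]
wrist_force: [-0.1, -0.8, -2.0]
finger_gap: 0.0132
```

Request:
jog_arm:
  plan:
    - [8, [-8, 1, -9.5], 0.105]
    - [8, [0, 0, 0], 0]

```text
time_s: 27.13
tcp_pos: [0.4843, -0.224, 0.1761]
ee_rot: [-0.557, 0.852, -1.841]
wrist_force: [0.2, -0.0, -0.7]
finger_gap: 0.013
```

Run:
```python
from back import *
st()
s,R,rv=phi_now();Rcw=R@Rtc;print("phi",rv,"cup axes z",Rcw[:,2],"underside",s["tcp_pos"]+R@ptc)
print([float(v) for v in np.round(R.T@(np.array([.476,-.213,.075])-s["tcp_pos"])*1e3,1)])
run(np.clip(s["joint_positions"],LIM[:,0]+.001,LIM[:,1]-.001),[([.476,-.213,.07],0),([.476,-.213,.0181],0)],.02)
from h import *
f=arm.grab_frame("side");cv2.imwrite("pics/s20.png",f["image"][:,:,::-1])
```

```text
cup in tool [-0.0001  0.0427  0.022 ]
t 27.1333 tcp [ 0.4843 -0.224   0.1761] F [ 0.2 -0.  -0.7] gap 0.012967095991540152 q [-0.751 -0.329  2.337  0.459  0.503  0.901]
[[-4.025e-01  5.921e-01  6.981e-01]
 [-9.154e-01 -2.611e-01 -3.064e-01]
 [ 8.000e-04 -7.624e-01  6.471e-01]]
phi [-0.50981745 -0.28530387  0.19129084] cup axes z [ 5.04746550e-03 -7.87998288e-05  9.99987258e-01] underside [ 0.52502469 -0.24185429  0.15781347]
[-6.8, 69.3, -74.6]
0 [ 0.48  -0.221  0.158] tilt 40.3 az -23.8 xz 0.001 [-0.75 -0.3   2.35  0.5   0.46  0.86] maxdq 0.04 e 0.0 0.0
1 [ 0.48 -0.22  0.14] tilt 40.3 az -23.8 xz 0.001 [-0.75 -0.26  2.36  0.54  0.42  0.81] maxdq 0.05 e 0.0 0.0
2 [ 0.479 -0.218  0.123] tilt 40.3 az -23.8 xz 0.001 [-0.75 -0.23  2.37  0.6   0.38  0.75] maxdq 0.06 e 0.0 0.0
3 [ 0.478 -0.216  0.105] tilt 40.3 az -23.8 xz 0.001 [-0.74 -0.19  2.38  0.68  0.34  0.67] maxdq 0.08 e 0.0 0.0
4 [ 0.477 -0.215  0.088] tilt 40.3 az -23.8 xz 0.001 [-0.74 -0.14  2.39  0.77  0.3   0.57] maxdq 0.10 e 0.0 0.0
5 [ 0.476 -0.213  0.07 ] tilt 40.3 az -23.8 xz 0.001 [-0.74 -0.09  2.39  0.9   0.27  0.44] maxdq 0.13 e 0.0 0.0
--
0 [ 0.476 -0.213  0.053] tilt 40.3 az -23.8 xz 0.001 [-0.74 -0.04  2.39  1.06  0.24  0.27] maxdq 0.17 e 0.0 0.0
1 [ 0.476 -0.213  0.035] tilt 40.3 az -23.8 xz 0.001 [-0.74  0.01  2.38  1.26  0.22  0.06] maxdq 0.20 e 0.0 0.0
2 [ 0.476 -0.213  0.018] tilt 40.3 az -23.8 xz 0.000 [-0.74  0.07  2.38  1.49  0.21 -0.17] maxdq 0.23 e 0.2 0.0
--
```

View pics/s20.png

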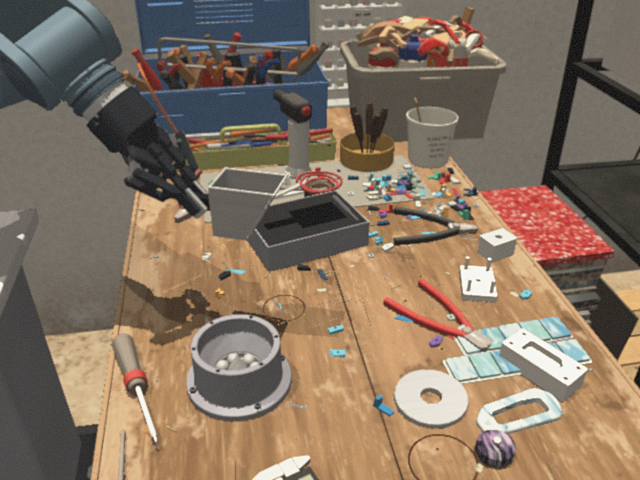

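Request:
jog_arm:
  plan:
    - [8, [-1, 11.5, -12.5], 0]
    - [8, [-1, 11.5, -12.5], 0]
    - [8, [-1, 11.5, -12.5], 0]
    - [8, [-1, 11.5, -12.5], 0]
    - [8, [-1, 11.5, -12.5], 0]
    - [8, [-1, 10, -11], 0]
    - [8, [0, 0, 0], 0]

```text
time_s: 27.77
tcp_pos: [0.4758, -0.2158, 0.0771]
ee_rot: [-0.561, 0.849, -1.841]
wrist_force: [-1.1, 0.2, -1.7]
finger_gap: 0.0132
```

```bash
cat > chk.py <<'E'
from back import *
st()
s,R,rv=phi_now();Rcw=R@Rtc;print("phi",rv,"cup axes z",np.round(Rcw[:,2],4),"underside",s["tcp_pos"]+R@ptc)
print([float(v) for v in np.round(R.T@(np.array([.475,-.212,.0181])-s["tcp_pos"])*1e3,1)])
E
python3 chk.py
```

```text
cup in tool [-0.0001  0.0427  0.022 ]
t 27.7667 tcp [ 0.4758 -0.2158  0.0771] F [-1.1  0.2 -1.7] gap 0.013217531556227607 q [-0.75  -0.12   2.396  0.854  0.283  0.473]
[[-0.4008  0.5914  0.6998]
 [-0.9162 -0.2623 -0.3031]
 [ 0.0043 -0.7626  0.6469]]
phi [-0.5240737  -0.49933812  0.11184827] cup axes z [0.0067 0.003  1.    ] underside [ 0.51657588 -0.23361844  0.05880878]
[-3.4, 43.5, -39.9]
```

Request:
jog_arm:
  plan:
    - [8, [-0.7, 10, -9], 0]
    - [8, [-0.7, 10, -9], 0]
    - [8, [-0.7, 9, -8.5], 0]
    - [8, [-0.7, 7, -6], 0]
    - [8, [0, 0, 0], 0]

```text
time_s: 28.18
tcp_pos: [0.4771, -0.2142, 0.031]
ee_rot: [-0.56, 0.845, -1.843]
wrist_force: [-0.0, 0.2, -2.3]
finger_gap: 0.0134
```

```bash
python3 chk.py
```

```text
cup in tool [-0.0001  0.0427  0.022 ]
t 28.1833 tcp [ 0.4771 -0.2142  0.031 ] F [-0.   0.2 -2.3] gap 0.013435665977498464 q [-0.743  0.026  2.388  1.358  0.213 -0.041]
[[-0.4012  0.5936  0.6976]
 [-0.916  -0.2646 -0.3016]
 [ 0.0055 -0.76    0.6499]]
phi [-0.29796749 -0.52403417  0.04233096] cup axes z [0.0036 0.0057 1.    ] underside [ 0.5178764  -0.23204567  0.01282362]
[-1.2, 8.0, -10.5]
```

Request:
jog_arm:
  plan:
    - [8, [0, 4, -3.5], 0]
    - [8, [0, 3, -2.5], 0]
    - [8, [0, 0, 0], 0]

```text
time_s: 28.43
tcp_pos: [0.4778, -0.2148, 0.0233]
ee_rot: [-0.559, 0.842, -1.844]
wrist_force: [-0.0, -0.4, -1.3]
finger_gap: 0.0129
```

```bash
python3 chk.py
python3 - <<'E'
from h import *
f=arm.grab_frame("side");cv2.imwrite("pics/s21.png",cv2.resize(f["image"][150:330,130:350,::-1],None,fx=3,fy=3))
E
```

```text
cup in tool [-0.0001  0.0427  0.022 ]
t 28.4333 tcp [ 0.4778 -0.2148  0.0233] F [-0.  -0.4 -1.3] gap 0.012946795724496236 q [-0.743  0.054  2.384  1.479  0.21  -0.165]
[[-0.401   0.5952  0.6964]
 [-0.916  -0.2658 -0.3004]
 [ 0.0063 -0.7584  0.6518]]
phi [-0.15533949 -0.56340424  0.01278752] cup axes z [0.0016 0.0075 1.    ] underside [ 0.51861389 -0.23268451  0.00524896]
[-1.5, 1.5, -6.2]
```

View pics/s21.png

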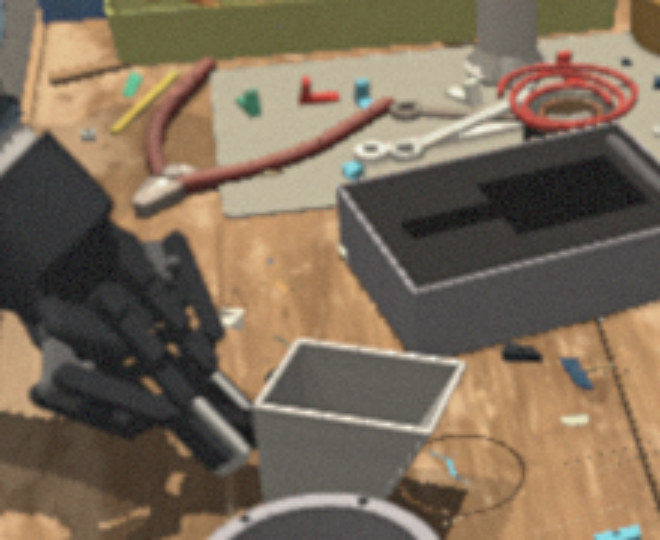

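Request:
jog_arm:
  plan:
    - [8, [0, 2.3, -2], 0]
    - [8, [0, 1, -1], 0]
    - [8, [0, 0, 0], 0]

```text
time_s: 28.73
tcp_pos: [0.4773, -0.2142, 0.0185]
ee_rot: [-0.559, 0.843, -1.844]
wrist_force: [-0.6, -0.2, -2.0]
finger_gap: 0.0133
```

Request:
jog_arm:
  plan:
    - [8, [0, 0.8, -0.7], 0]
    - [8, [0, 0.4, -0.3], 0]
    - [8, [0, 0, 0], 0]

```text
time_s: 28.98
tcp_pos: [0.4783, -0.2146, 0.0179]
ee_rot: [-0.557, 0.841, -1.844]
wrist_force: [-2.6, 0.9, 6.5]
finger_gap: 0.0133
```

Request:
jog_arm:
  plan:
    - [85, [0, 0, 0], 0]
    - [85, [0, 0, 0], 0]
    - [85, [0, 0, 0], 0]
    - [85, [0, 0, 0], 0]
    - [85, [0, 0, 0], 0]
    - [85, [0, 0, 0], 0]
    - [85, [0, 0, 0], 0]
    - [85, [0, 0, 0], 0]

```text
time_s: 29.65
tcp_pos: [0.4769, -0.2137, 0.0161]
ee_rot: [-0.559, 0.844, -1.843]
wrist_force: [0.2, 1.1, 0.6]
finger_gap: 0.085
```

Run:
```python
from h import *
st()
f=arm.grab_frame("wrist");cv2.imwrite("pics/w22.png",f["image"][:,:,::-1])
```

```text
t 29.65 tcp [ 0.4769 -0.2137  0.0161] F [0.2 1.1 0.6] gap 0.08504467950021985 q [-0.743  0.075  2.384  1.564  0.209 -0.252]
[[-0.4008  0.5942  0.6973]
 [-0.9162 -0.2646 -0.3011]
 [ 0.0056 -0.7596  0.6504]]
```

View pics/w22.png

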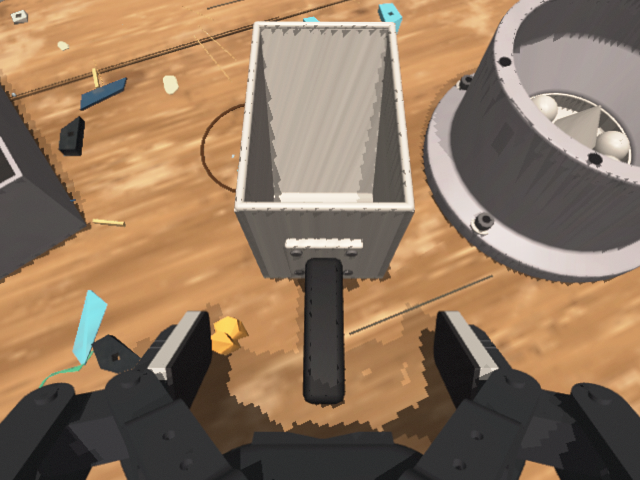

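Cup stands empty and released, jaws clear of the handle (col 324). Retreat straight back along the fingers and up.

Request:
jog_arm:
  plan:
    - [85, [0, -10, 3], 0]
    - [85, [0, -14, 5], 0]
    - [85, [0, -16, 7], 0]
    - [85, [0, -18, 8], 0]
    - [85, [0, -20, 10], 0]
    - [85, [0, -20, 14], 0]
    - [85, [0, -20, 17], 0]
    - [85, [0, -20, 17], 0]

```text
time_s: 30.37
tcp_pos: [0.4512, -0.2014, 0.1731]
ee_rot: [-0.56, 0.845, -1.843]
wrist_force: [1.3, -0.1, 0.2]
finger_gap: 0.085
```

Request:
jog_arm:
  plan:
    - [85, [0, -24, 20], 0]
    - [85, [0, -24, 20], 0]
    - [85, [0, -24, 20], 0]
    - [85, [0, -24, 20], 0]
    - [85, [0, 0, 0], 0]
    - [85, [0, 0, 0], 0]

```text
time_s: 30.87
tcp_pos: [0.4511, -0.201, 0.3001]
ee_rot: [-0.558, 0.839, -1.845]
wrist_force: [1.0, 0.7, -1.5]
finger_gap: 0.0853
```

Run:
```python
from h import *
st()
f=arm.grab_frame("wrist");cv2.imwrite("pics/w23.png",f["image"][:,:,::-1])
f=arm.grab_frame("side");cv2.imwrite("pics/s23.png",f["image"][:,:,::-1])
f=arm.grab_frame("top");cv2.imwrite("pics/t23.png",cv2.resize(f["image"][230:410,280:490,::-1],None,fx=3.3,fy=3.3))
```

```text
t 30.8667 tcp [ 0.4511 -0.201   0.3001] F [ 1.   0.7 -1.5] gap 0.08525283554030784 q [-0.77  -0.647  2.306  0.31   0.825  1.077]
[[-0.4004  0.5972  0.695 ]
 [-0.9163 -0.2667 -0.2987]
 [ 0.007  -0.7564  0.654 ]]
```

View pics/s23.png

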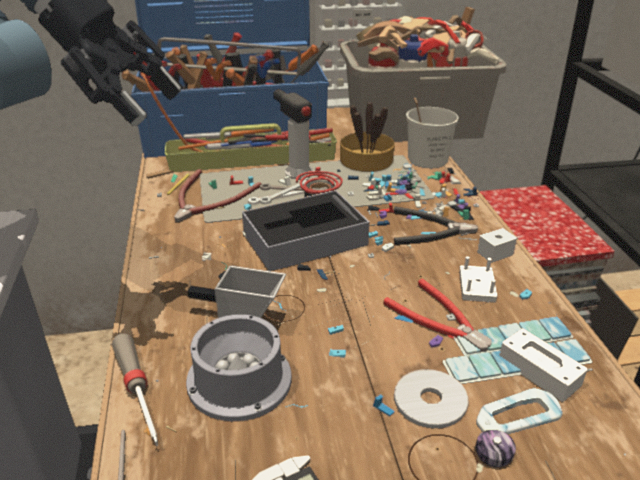

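View pics/t23.png

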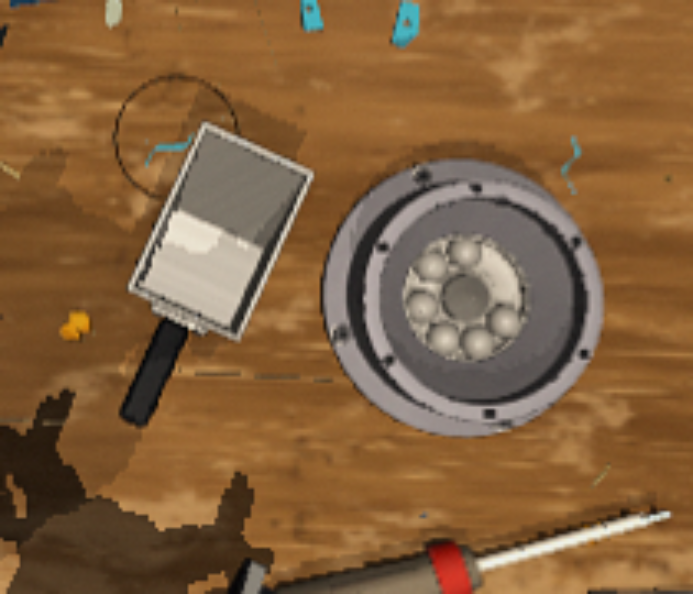

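The top view shows the empty cup upright at (205,250), and six balls seated in the race around (465,300). The gripper is well clear of both, so I am handing in.

```bash
python3 -c "
from workcell import arm
print(arm.hand_in())"
```

```text
the job is handed in; nothing more can be done
None
```

The job is done and handed in at about 31 s of the 64 s allowed. All six balls are in the race, and the empty cup stands upright on the bench with the gripper clear.

- **Lift and stand:** I lifted the cup out of the foam by its rim and stood it on the bench at about (0.514, -0.229). That is not the suggested spot near (0.43, -0.13), because the arm needed more reach for the next grip. I let go of it there.
- **Tilting the tool:** The move interface only turns the tool about its own axis. To tip the cup I pushed the arm against its reach limit, which leaned the tool about 40° outward and kept it there. I then took the bar handle with the leaned tool.
- **Pouring:** I held the lip over the housing and turned the tool about 160°, which tipped the cup to about 80°. I then turned it back, set the cup down close to where it had stood and let go.

**Last checks:**
- The top and side pictures show six balls in the race.
- The cup is empty and upright, and the gripper is about 0.3 m above the bench.
- The largest wrist force in the readings I took was about 7–8 N, and I saw no collisions.
- No measurement disagreed by more than about 4 mm.
- When gripping the handle, one wrist joint was at the edge of its range (0.209 measured against the stated 0.21 limit). The elbow joint also read 0.127 against 0.13 while I was tilting the tool.

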